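# Load capacitors label-to-reader in a tilting jig and lock it at the reading angle

### The job

Swing the tilting jig's nest level with its ball lever and lock it there with the pin, then stand every capacitor from the bench in a pocket of its own with its white label turned towards the code reader. Then unpin the nest, swing it back to 30 degrees (tops leaning away from the reader, so that the labels look up at it) and lock it again with the pin fully home. Leave everything else on the bench where it is.

Things in the scene. Friction and masses are not known exactly. Their poses are not given: they have to be found in the camera images.
- nest (a joint): tilt of the nest about the jig's trunnion axis, rad: 0 = level (pockets upright), positive = the top of the nest and of the lever lean away from the code reader (towards -x of the jig). Range -0.05 to 1.1. The bearing is stiff (0.8 N m, about 8 N at the lever ball), so the nest stays where it is left. Three notches in the rim of the wheel on the shaft come under the locking hole at 0, 0.524 (30 deg) and 1.047 (60 deg)
- jig: the fixed tilting jig: aluminium base 200 x 470 mm, two cheeks 157 mm high, a steel bridge for the pin at its -y end, the code reader on a post (330 mm high) at its +x side; turned up to 0.2 rad. Origin: on the bench under the middle of the trunnion axis, which is 130 mm up; its y axis runs along the trunnion axis, its x axis points level to the reader's post
- nest_floor (a point): centre of the nest floor (moves with the nest), 30 mm below the trunnion axis when level; its axes turn with the nest and match the jig's when level. The nest is a grey block, 282 mm along y, 70 mm wide, with four square pockets 58 x 58 mm in a row, walls 18 mm high above the floor
- lever_ball (a point): centre of the black ball, 32 mm across, at the end of the lever that swings the nest; 105 mm from the trunnion axis, straight above it when the nest is level, 207 mm from the jig's middle at its +y end; clear all round; the ball may turn in the grip
- lock_hole (a point): mouth of the locking hole in the steel bridge (12.5 mm hole through 25 mm, countersunk), 221 mm above the bench, straight above the trunnion axis, 198 mm from the jig's middle at its -y end; the notched wheel turns 4 mm beneath the bridge. Axes as the jig
- park_hole (a point): mouth of an equal hole in the bridge, 70 mm beyond the locking hole (+x of the jig), clear of the wheel, where the pin is kept when out of use; axes as the jig
- pin_knob (a point): centre of the locking pin's black knob (upright cylinder 30 mm across, 50 mm high); z axis along the pin. Below the knob the steel shank is 10 mm across and 44 mm long with a tapered tip. Fully home in a hole the knob rests on the bridge, its centre 25 mm above the mouth; if the shank meets the wheel's rim between notches it stays about 15 mm higher. 0.12 kg. Parked at the start
- pocket1 (a point): floor centre of pocket 1 of the nest (moves with the nest; pockets 68 mm apart, 1 at the pin's end, 4 at the lever's end, at y = -102, -34, 34 and 102 mm from the nest's middle)
- pocket2 (a point): floor centre of pocket 2 of the nest (moves with the nest; pockets 68 mm apart, 1 at the pin's end, 4 at the lever's end, at y = -102, -34, 34 and 102 mm from the nest's middle)
- pocket3 (a point): floor centre of pocket 3 of the nest (moves with the nest; pockets 68 mm apart, 1 at the pin's end, 4 at the lever's end, at y = -102, -34, 34 and 102 mm from the nest's middle)
- pocket4 (a point): floor centre of pocket 4 of the nest (moves with the nest; pockets 68 mm apart, 1 at the pin's end, 4 at the lever's end, at y = -102, -34, 34 and 102 mm from the nest's middle)
- can1_mid (a point): can capacitor (may be absent): dark upright cylinder 50 mm across, 62 mm high, two steel terminals 6 mm high on top, about 0.17 kg; this point is its centre, 31 mm up. z axis up; the x axis points out through the middle of the white label with bar marks on its side (the label also folds over onto the top rim on that side)
- can2_mid (a point): can capacitor (may be absent): dark upright cylinder 50 mm across, 62 mm high, two steel terminals 6 mm high on top, about 0.17 kg; this point is its centre, 31 mm up. z axis up; the x axis points out through the middle of the white label with bar marks on its side (the label also folds over onto the top rim on that side)
- can3_mid (a point): can capacitor (may be absent): dark upright cylinder 50 mm across, 62 mm high, two steel terminals 6 mm high on top, about 0.17 kg; this point is its centre, 31 mm up. z axis up; the x axis points out through the middle of the white label with bar marks on its side (the label also folds over onto the top rim on that side)
- can4_mid (a point): can capacitor (may be absent): dark upright cylinder 50 mm across, 62 mm high, two steel terminals 6 mm high on top, about 0.17 kg; this point is its centre, 31 mm up. z axis up; the x axis points out through the middle of the white label with bar marks on its side (the label also folds over onto the top rim on that side)
- reader (a point): middle of the code reader's window, 285 mm above the bench and 245 mm to the +x side of the trunnion axis, looking down at 30 degrees on the nest; axes as the jig
- flux_tin: flat metal tin, 50 mm across, 16 mm high, lying among the capacitors; not part of the job, leave it where it is
- multimeter: hand multimeter, 160 x 78 x 34 mm; not part of the job, leave it where it is
- screwdriver: screwdriver with black handle, 190 mm long; not part of the job, leave it where it is
- pliers: pliers with dark grips, 170 mm long; not part of the job, leave it where it is
- flux_bottle: small white bottle with black cap, 44 mm across, 85 mm high; not part of the job, leave it where it is
- tape_roll: roll of dark tape, 80 mm across, 19 mm high; not part of the job, leave it where it is
- circuit_board: green circuit board with parts on it, 110 x 80 x 34 mm; not part of the job, leave it where it is

How it is judged:
On the way, in this order (a step that is already met when the one before it is completed fails the run):
1. the nest is level (within 4.5 degrees) and locked, the pin fully home in the locking hole and no capacitor is in the nest yet (value of joint nest between -0.08 and 0.08 rad and horizontal distance between pin_knob and lock_hole below 0.006 m and z of pin_knob in the frame of lock_hole between 0.018 and 0.03 m and not (x of can1_mid in the frame of nest_floor between -0.012 and 0.012 m and y of can1_mid in the frame of nest_floor between -0.115 and 0.115 m and z of can1_mid in the frame of nest_floor between 0.025 and 0.037 m) and not (x of can2_mid in the frame of nest_floor between -0.012 and 0.012 m and y of can2_mid in the frame of nest_floor between -0.115 and 0.115 m and z of can2_mid in the frame of nest_floor between 0.025 and 0.037 m) and not (x of can3_mid in the frame of nest_floor between -0.012 and 0.012 m and y of can3_mid in the frame of nest_floor between -0.115 and 0.115 m and z of can3_mid in the frame of nest_floor between 0.025 and 0.037 m) and not (x of can4_mid in the frame of nest_floor between -0.012 and 0.012 m and y of can4_mid in the frame of nest_floor between -0.115 and 0.115 m and z of can4_mid in the frame of nest_floor between 0.025 and 0.037 m)), for 0.2 s.
2. with the nest still level and locked, every capacitor stands in a pocket with its label towards the reader (value of joint nest between -0.08 and 0.08 rad and horizontal distance between pin_knob and lock_hole below 0.006 m and z of pin_knob in the frame of lock_hole between 0.018 and 0.03 m and x of can1_mid in the frame of nest_floor between -0.012 and 0.012 m and y of can1_mid in the frame of nest_floor between -0.115 and 0.115 m and z of can1_mid in the frame of nest_floor between 0.025 and 0.037 m and x of reader in the frame of can1_mid above 0.12 m and y of reader in the frame of can1_mid between -0.15 and 0.15 m and x of can2_mid in the frame of nest_floor between -0.012 and 0.012 m and y of can2_mid in the frame of nest_floor between -0.115 and 0.115 m and z of can2_mid in the frame of nest_floor between 0.025 and 0.037 m and x of reader in the frame of can2_mid above 0.12 m and y of reader in the frame of can2_mid between -0.15 and 0.15 m and x of can3_mid in the frame of nest_floor between -0.012 and 0.012 m and y of can3_mid in the frame of nest_floor between -0.115 and 0.115 m and z of can3_mid in the frame of nest_floor between 0.025 and 0.037 m and x of reader in the frame of can3_mid above 0.12 m and y of reader in the frame of can3_mid between -0.15 and 0.15 m and x of can4_mid in the frame of nest_floor between -0.012 and 0.012 m and y of can4_mid in the frame of nest_floor between -0.115 and 0.115 m and z of can4_mid in the frame of nest_floor between 0.025 and 0.037 m and x of reader in the frame of can4_mid above 0.12 m and y of reader in the frame of can4_mid between -0.15 and 0.15 m), for 0.2 s.
At the end, for the whole second after the job is handed in: the nest is tilted 30 degrees (within 4.5) and locked: the pin is in the locking hole with its knob down on the bridge (within 5 mm); every capacitor present stands on the floor of a pocket (within 6 mm), its label pointing at the reader's window within about 30 degrees; all is at rest (value of joint nest between 0.444 and 0.604 rad and horizontal distance between pin_knob and lock_hole below 0.006 m and z of pin_knob in the frame of lock_hole between 0.018 and 0.03 m and x of can1_mid in the frame of nest_floor between -0.012 and 0.012 m and y of can1_mid in the frame of nest_floor between -0.115 and 0.115 m and z of can1_mid in the frame of nest_floor between 0.025 and 0.037 m and x of reader in the frame of can1_mid above 0.12 m and y of reader in the frame of can1_mid between -0.15 and 0.15 m and linear speed of each of can1, can2, can3, can4, pin below 0.03 m/s and x of can2_mid in the frame of nest_floor between -0.012 and 0.012 m and y of can2_mid in the frame of nest_floor between -0.115 and 0.115 m and z of can2_mid in the frame of nest_floor between 0.025 and 0.037 m and x of reader in the frame of can2_mid above 0.12 m and y of reader in the frame of can2_mid between -0.15 and 0.15 m and x of can3_mid in the frame of nest_floor between -0.012 and 0.012 m and y of can3_mid in the frame of nest_floor between -0.115 and 0.115 m and z of can3_mid in the frame of nest_floor between 0.025 and 0.037 m and x of reader in the frame of can3_mid above 0.12 m and y of reader in the frame of can3_mid between -0.15 and 0.15 m and x of can4_mid in the frame of nest_floor between -0.012 and 0.012 m and y of can4_mid in the frame of nest_floor between -0.115 and 0.115 m and z of can4_mid in the frame of nest_floor between 0.025 and 0.037 m and x of reader in the frame of can4_mid above 0.12 m and y of reader in the frame of can4_mid between -0.15 and 0.15 m); the robot touches nothing.
It fails at once if another thing on the bench is moved more than 50 mm (distance of any of flux_tin, multimeter, screwdriver, pliers, flux_bottle, tape_roll, circuit_board from where it was at the start of the episode above 0.05 m).
Of can1, can2, can3, can4 only 2 to 4 are there at a start; the rules pass over those that are not, and their reading is None.
At some moment in a run one of can1, can2, can3, can4 may be knocked a few centimetres aside while the robot is not near it.
It also fails if it takes over 210 s, if anything falls off the work surface, if the arm or the gripper's body presses on something with over 40 N, if the wrist force passes 120 N, or if a joint passes its speed limit or range.

### The arm

A 6-joint arm with a two-finger parallel gripper is mounted at the origin on the work surface. World frame = base frame: x ahead of the robot, y to its left, z up, the work surface at z = 0. Lengths are in m, angles in rad, forces in N, time in s.
With the tool pointing down it reaches from about 0.2 to 0.875 m from the base axis. Payload 3.4 kg.
Tool frame: the origin (TCP) lies at the very end of the fingers, on their centre line; the grasp point (between the pads) lies 19 mm behind it; z points along the fingers, x is the direction in which the jaws open and shut, and the axes are right-handed (so a half turn about z gives the same grasp; the last joint's range is limited). The gripper opens to 94 mm and grips with 3 to 60 N. Pads are 16 mm wide; open, the fingers measure 119 mm over their backs; the gripper's body (75 mm by 177 mm) begins 78 mm behind the grasp point.
Start: joints at [-0.121, 0.276, 1.505, -0, 1.361, -0.121], TCP at [0.575, -0, 0.205] pointing down, gripper open.
Joint ranges: [-2.89, 2.89], [-0.75, 2.08], [0.22, 2.7], [-1.18, 4.32], [0.11, 2.71], [-2.7, 2.7]. Speed limits (rad/s): [2.57, 2.57, 3.14, 3.14, 3.14, 3.14].

### API

Orientations are given as a unit quaternion [w, x, y, z].
In Python, from bench import get_state, snapshot, get_calibration, sign_off, spot_in, spot_point gives the robot as it stands.
- The arm moves only by the shell command python3 -m crank 'ROWS' [FORCE]. ROWS is JSON, one flat list of numbers, 5 for each row, row after row: the gripper command: -1 is shut, 1 is fully open, values between are in proportion, then the shift along the world's x, y, z in units of 40 mm (1.0 is 40 mm), then the turn about the world's z in degrees. A call has 1 to 10 rows; each row shifts and turns the commanded pose from where the row before left it; what a row does not reach is not made up. A row lasts 1/12 s, in which the tool goes at most 41.7 mm and 7.16 degrees, less where a joint would pass 70% of its speed; a pose out of reach is approached as far as the arm can. A call is refused whole if a number of a shift passes 1 or a number of a turn 7.16, either way. A call with a gripper value outside its range is refused whole. The fingers move at their own pace and stop on an object; FORCE is the grip in N (left out, the last holds). Time passes only in rows, so rows that do not move let the fingers close. It gives the time, the measured TCP pose, the force and the opening at its end, in the units of the state.
- get_state(): the state, without advancing time (a new reading comes with each control period).
- snapshot(name): name is "scene" or "side" or "wrist"; returns the picture (400x640x3 uint8, red, green, blue); there is no depth.
- get_calibration(name): a dict with "mtx" (3x3 intrinsics, pixels), "T" (4x4, takes a point from camera to world coordinates); the wrist camera has in their place "hand_eye" (4x4, takes a point from camera to tool coordinates, whose origin is the TCP and whose axes are the tool frame's). Camera axes: x right, y down, z forward; pixel columns grow to the right and rows downward; lengths in m; the calibration is good to about 2 mm. A picture is of the moment at which its call begins: read the wrist's pose just before it. get_calibration takes no time and is no camera call.
- sign_off(): hands the job in, once; it reports no verdict.
Trained networks look in the newest picture that a camera, given by its name, has taken for a name from the list of things; names that differ only in an ending like _2 or _b are one class to them, and where a whole thing is asked for, a point or a joint stands for the part that bears it (a point fixed in the world has none). Each returns a list of dicts, best first, with "conf" (0 to 1); they miss things now and then, are a little off and sometimes report something else, mostly with a low value. They report only what shows in the picture. A call takes as long as a camera call.
- spot_in(camera, name): "point" ([x, y, z] in m, in world coordinates, good to about 4 mm: the middle of the surface that is visible of it).
- spot_point(camera, name): "point" ([x, y, z] in m, in world coordinates, good to about 4 mm: a listed point, or the origin of a listed thing).
The state is a dict: "time_s": time; "qpos": joint angles; "joint_vel": joint speeds; "tau": joint torques, N m; "position": TCP position; "ee_rot": TCP orientation; "force": force on the tool from outside, world axes, zero at the start; "moment": the same for the moment, N m; "finger_gap": finger opening in m.
Only numpy, scipy, OpenCV 4.12 (cv2) and the standard library are available. Lean on these libraries where they do the work, as an engineer would, in place of code of your own. Each camera call takes 0.05 s, during which the arm holds its last target.

## Working session

There is one attempt and no reset: what is moved stays moved. The work goes in short steps, Python scripts to look and compute and a shell command to move; the robot and the scene stay as the last step left them, time stands still between calls to the robot, and variables do not carry over. Pictures are saved under pics/ and viewed, and the job is handed in when it is done.

```bash
ls; mkdir -p pics
cat > h.py <<'E'
import numpy as np, cv2, json
from bench import *
from scipy.spatial.transform import Rotation as R
def snap(cam,fn,scale=1):
    s=get_state(); im=snapshot(cam)
    cv2.imwrite('pics/'+fn,cv2.cvtColor(im,cv2.COLOR_RGB2BGR)); return im,s
def camT(cam,s=None):
    c=get_calibration(cam)
    if cam!='wrist': return np.array(c['mtx']),np.array(c['T'])
    s=s or get_state(); T=np.eye(4); q=s['ee_rot']; T[:3,:3]=R.from_quat([q[1],q[2],q[3],q[0]]).as_matrix(); T[:3,3]=s['position']
    return np.array(c['mtx']),T@np.array(c['hand_eye'])
def ray(cam,u,v,z,s=None):
    K,T=camT(cam,s); d=T[:3,:3]@np.linalg.inv(K)@[u,v,1]; o=T[:3,3]
    return o+d*(z-o[2])/d[2]
def proj(cam,p,s=None):
    K,T=camT(cam,s); q=np.linalg.inv(T)@np.append(p,1); q=K@q[:3]; return q[:2]/q[2]
def yaw():
    q=get_state()['ee_rot']; return R.from_quat([q[1],q[2],q[3],q[0]]).as_matrix()
E
python3 - <<'E'
from h import *
s=get_state(); print({k:np.round(v,3).tolist() for k,v in s.items()}); print(yaw().round(2))
for c in ['scene','side','wrist']:
    snap(c,c+'0.png')
for c in ['scene','side']:
    print(c,camT(c)[1].round(2).tolist())
    for n in ['jig','nest_floor','lever_ball','lock_hole','park_hole','pin_knob','reader','can1_mid','flux_tin','multimeter','screwdriver','pliers','flux_bottle','tape_roll','circuit_board']:
        print(c,n,[(np.round(d['point'],3).tolist(),round(d['conf'],2)) for d in spot_point(c,n)][:5])
E
```

```text
pics
{'time_s': 0.0, 'qpos': [-0.121, 0.277, 1.506, -0.0, 1.361, -0.121], 'joint_vel': [0.001, 0.0, -0.001, -0.002, -0.0, -0.001], 'tau': [0.0, -40.459, -23.723, 0.07, 0.035, -0.0], 'position': [0.574, 0.0, 0.205], 'ee_rot': [-0.0, 1.0, -0.0, -0.001], 'force': [-0.497, 0.181, 0.178], 'moment': [-0.01, 0.012, -0.028], 'finger_gap': 0.094}
[[ 1. -0. -0.]
 [-0. -1.  0.]
 [-0. -0. -1.]]
scene [[-0.67, 0.54, -0.5, 1.11], [0.74, 0.49, -0.47, 0.48], [-0.01, -0.69, -0.73, 1.01], [0.0, 0.0, 0.0, 1.0]]
scene jig []
scene nest_floor [([0.547, -0.146, 0.105], 0.8), ([0.435, 0.265, 0.029], 0.49)]
scene lever_ball [([0.424, 0.048, 0.199], 0.78)]
scene lock_hole [([0.546, -0.347, 0.22], 0.84), ([0.425, 0.05, 0.201], 0.33)]
scene park_hole [([0.615, -0.34, 0.222], 0.91)]
scene pin_knob [([0.333, 0.305, -0.0], 0.61), ([0.615, -0.343, 0.248], 0.57)]
scene reader [([0.631, -0.469, -0.001], 0.62), ([0.769, -0.125, 0.283], 0.56), ([0.548, -0.116, 0.112], 0.55)]
scene can1_mid [([0.592, 0.378, 0.034], 0.88)]
scene flux_tin [([0.499, 0.318, 0.0], 0.77)]
scene multimeter [([0.709, 0.291, 0.004], 0.85), ([0.
[... 856 characters left out ...]
, -0.147, 0.004], 0.58)]
side park_hole [([0.612, -0.339, 0.218], 0.58), ([0.5, 0.317, -0.005], 0.23)]
side pin_knob [([0.614, -0.343, 0.25], 0.67)]
side reader [([0.777, -0.127, 0.288], 0.93)]
side can1_mid [([0.589, 0.382, 0.03], 0.43), ([0.617, -0.345, 0.249], 0.24)]
side flux_tin [([0.501, 0.319, -0.001], 0.52)]
side multimeter [([0.709, 0.29, -0.003], 0.57)]
side screwdriver [([0.637, 0.142, 0.001], 0.52)]
side pliers [([0.334, 0.3, -0.004], 0.73)]
side flux_bottle []
side tape_roll [([0.33, -0.293, -0.003], 0.92), ([0.613, -0.338, 0.217], 0.54), ([0.437, 0.264, 0.032], 0.2)]
side circuit_board [([0.632, -0.47, 0.001], 0.69), ([0.436, 0.263, 0.032], 0.52), ([0.544, -0.116, 0.11], 0.32)]
```

View pics/scene0.png

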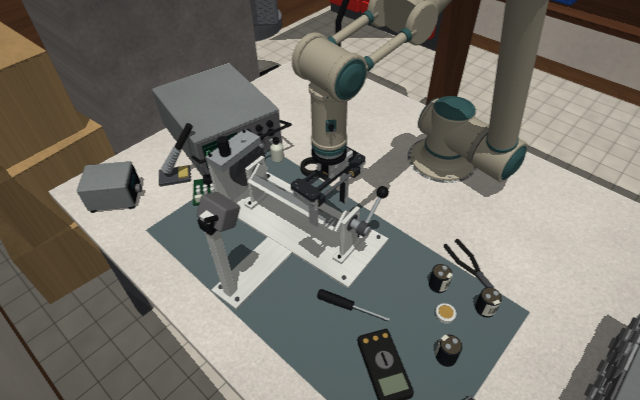

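View pics/side0.png

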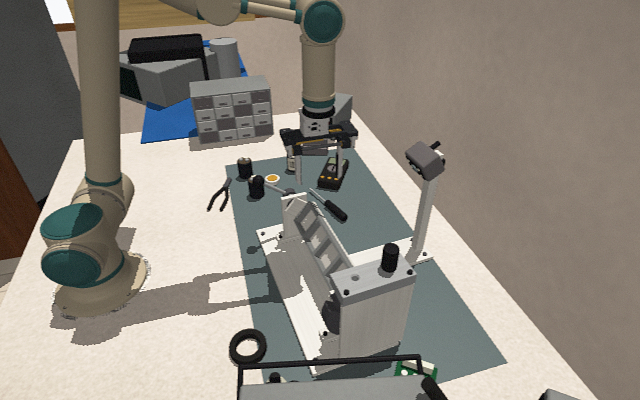

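Run:
```python
from h import *
for c in ['scene','side']:
    for n in ['can1_mid','can2_mid','can3_mid','can4_mid']:
        print(c,n,[(np.round(d['point'],3).tolist(),round(d['conf'],2)) for d in spot_point(c,n)][:5],[(np.round(d['point'],3).tolist(),round(d['conf'],2)) for d in spot_in(c,n)][:5])
print(get_state()['time_s'])
```

```text
scene can1_mid [([0.592, 0.378, 0.034], 0.88)] [([0.602, 0.383, 0.062], 0.68)]
scene can2_mid [([0.374, -0.418, -0.004], 0.2)] [([0.503, 0.322, 0.015], 0.45)]
scene can3_mid [([0.332, 0.301, 0.001], 0.75), ([0.436, 0.264, 0.028], 0.63), ([0.375, -0.418, -0.002], 0.39)] [([0.448, 0.266, 0.056], 0.94)]
scene can4_mid [] [([0.432, 0.39, 0.059], 0.57), ([0.506, 0.323, 0.017], 0.19)]
side can1_mid [([0.589, 0.382, 0.03], 0.43), ([0.617, -0.345, 0.249], 0.24)] [([0.575, 0.361, 0.035], 0.4), ([0.534, -0.143, 0.124], 0.22)]
side can2_mid [([0.415, 0.388, 0.033], 0.53)] [([0.533, -0.143, 0.125], 0.42)]
side can3_mid [([0.526, -0.145, 0.004], 0.74), ([0.435, 0.26, 0.032], 0.71)] [([0.432, 0.245, 0.035], 0.81)]
side can4_mid [([0.418, 0.387, 0.034], 0.72), ([0.614, -0.34, 0.219], 0.3)] [([0.419, 0.368, 0.048], 0.55)]
2.45
```

The scene camera shows three cans, at about (441,278), (489,302) and (449,349). The tin is among them at (446,313), and the ball is at (382,191). The side camera shows the pin knob at (391,257). Next I'll fit the jig pose from repeated readings.

```bash
cat > fit.py <<'E'
from h import *
from scipy.optimize import least_squares
L={'lock_hole':(0,-.198,.221),'park_hole':(.07,-.198,.221),'reader':(.245,0,.285),'pin_knob':(.07,-.198,.246),'jig':(0,0,0)}
obs=[];ball=[]
for k in range(4):
  for c in ['scene','side']:
    snapshot(c)
    for n in list(L)+['lever_ball']:
        for d in spot_point(c,n)[:3]:
            p=np.array(d['point'])
            if n=='lever_ball':
                if np.hypot(p[0]-.48,p[1]-.05)<.15: ball.append(p)
            else:
                l=np.array(L[n]);t=.085;q=np.array([.528+l[0]*np.cos(t)-l[1]*np.sin(t),-.148+l[0]*np.sin(t)+l[1]*np.cos(t),l[2]])
                if np.linalg.norm(p-q)<.02: obs.append((n,l,p))
def res(x):
    c,s=np.cos(x[2]),np.sin(x[2]); r=[]
    for n,l,p in obs: r+=[x[0]+c*l[0]-s*l[1]-p[0],x[1]+s*l[0]+c*l[1]-p[1]]
    for p in ball: r.append(((p[1]-x[1])*c-(p[0]-x[0])*s)-.207)
    return r
o=least_squares(res,[.528,-.148,.085],loss='soft_l1',f_scale=.004); x=o.x
print(x,len(obs),len(ball),np.std(o.fun)); c,s=np.cos(x[2]),np.sin(x[2])
for n,l in L.items():
    print(n,(x[:2]+[c*l[0]-s*l[1],s*l[0]+c*l[1]]).round(4),'obs',np.mean([p for m,_,p in obs if m==n],0).round(4))
b=np.mean(ball,0);d=b[:2]-x[:2];print('ball',b.round(4),'tilt',np.arctan2(-(c*d[0]+s*d[1]),b[2]-.13),'r',np.hypot(c*d[0]+s*d[1],b[2]-.13))
np.save('jig.npy',x)
E
python3 fit.py
python3 - <<'E'
from h import *
print(get_state()['time_s'])
E
```

```text
[ 0.52747213 -0.14940838  0.08941168] 38 6 0.0024399019640368932
lock_hole [ 0.5452 -0.3466] obs [ 0.5454 -0.3446  0.2206]
park_hole [ 0.6149 -0.3404] obs [ 0.6137 -0.3396  0.2203]
reader [ 0.7715 -0.1275] obs [ 0.7717 -0.1272  0.2867]
pin_knob [ 0.6149 -0.3404] obs [ 0.6153 -0.343   0.2476]
jig [ 0.5275 -0.1494] obs [ 0.5276 -0.1495  0.003 ]
ball [0.4251 0.0485 0.1986] tilt 0.8879265618174604 r 0.10865972884326185
5.25
```

```bash
python3 -m crank '[0.3,0,0,0.5,7.1, 0.3,0,0,0.5,7.1, 0.3,0,0,0,7.1, 0.3,0,0,0,7.1, 0.3,0,0,0,7.1, 0.3,0,0,0,7.1, 0.3,0,0,0,7.1]' 30
```

```text
time_s: 5.83
position: [0.575, -0.0, 0.2455]
ee_rot: [0.0, 0.906, 0.423, 0.0]
force: [-0.8, -0.1, -0.5]
finger_gap: 0.0613
```

```bash
python3 -m crank '[0.3,-0.5,0.2,0,7.1, 0.3,-0.5,0.2,0,7.1, 0.3,-0.5,0.2,0,7.1, 0.3,-0.5,0.2,0,7.1, 0.3,-0.5,0.2,0,7.1, 0.3,-0.5,0.2,0,7.1, 0.3,-0.5,0,0,2.8, 0.3,-0.25,0,0,0, 0.3,0,0,0,0]' 30
python3 - <<'E'
from h import *
im,s=snap('wrist','w1.png'); print(yaw().round(3))
print([(np.round(d['point'],4),d['conf']) for d in spot_point('wrist','lever_ball')])
print(proj('wrist',[.425,.0485,.1986],s))
E
```

```text
time_s: 6.58
position: [0.4232, 0.0481, 0.2459]
ee_rot: [-0.0, 0.675, 0.737, 0.0]
force: [0.8, 0.1, -0.1]
finger_gap: 0.0612
[[-0.087  0.996  0.002]
 [ 0.996  0.087 -0.   ]
 [-0.     0.002 -1.   ]]
[(array([0.4289, 0.0493, 0.196 ]), 0.82), (array([ 5.236e-01, -1.462e-01, -3.000e-04]), 0.17)]
[316.26363566 223.64054112]
```

View pics/w1.png

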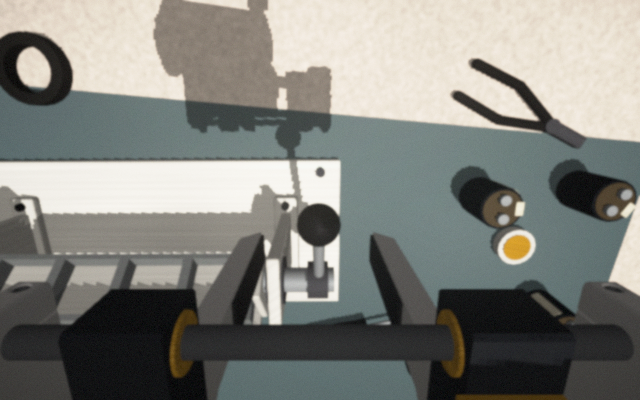

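The ball is centred between the fingers at (319,224). I'll go down and grip it.

```bash
python3 -m crank '[0.3,0.04,0,-0.6,0, 0.3,0.04,0,-0.6,0, 0.3,0,0,-0.5,0, 0.3,0,0,0,0, -1,0,0,0,0, -1,0,0,0,0, -1,0,0,0,0, -1,0,0,0,0, -1,0,0,0,0]' 30
python3 - <<'E'
from h import *
im,s=snap('wrist','w2.png')
x=np.load('jig.npy');c,sn=np.cos(x[2]),np.sin(x[2]);p=np.array(s['position']);g=p+[0,0,.019];d=g[:2]-x[:2]
X=c*d[0]+sn*d[1];print('jig x,y',X,-sn*d[0]+c*d[1],'r',np.hypot(X,g[2]-.13),'tilt',np.arctan2(-X,g[2]-.13))
E
```

```text
time_s: 7.43
position: [0.4291, 0.0499, 0.1785]
ee_rot: [-0.001, 0.675, 0.737, 0.002]
force: [1.0, 9.2, 2.4]
finger_gap: 0.0312
jig x,y -0.08019935597588186 0.20726659780687554 r 0.10483962841331636 tilt 0.8709974961864955
```

View pics/w2.png

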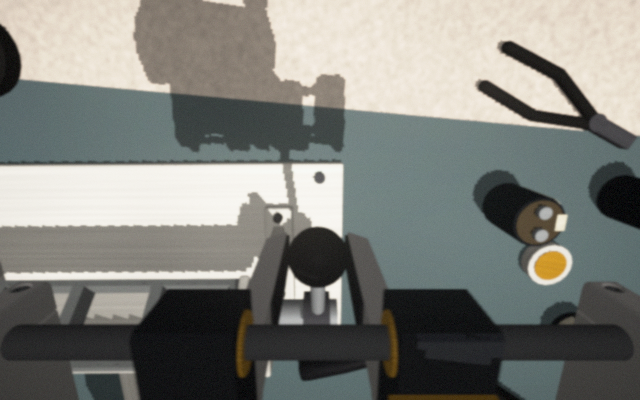

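```bash
cat > arc.py <<'E'
import sys; from h import *
a,b,n=float(sys.argv[1]),float(sys.argv[2]),int(sys.argv[3]); x=np.load('jig.npy');c,s=np.cos(x[2]),np.sin(x[2])
t=np.linspace(a,b,n+1);P=np.c_[-.105*np.sin(t)*c,-.105*np.sin(t)*s,.105*np.cos(t)]/.04
print(np.diff(P,axis=0).round(3).tolist())
E
cat > tilt.py <<'E'
from h import *
s=get_state();x=np.load('jig.npy');c,sn=np.cos(x[2]),np.sin(x[2]);p=np.array(s['position']);g=p+[0,0,.019];d=g[:2]-x[:2]
X=c*d[0]+sn*d[1];print('jig x,y',X,-sn*d[0]+c*d[1],'r',np.hypot(X,g[2]-.13),'tilt',np.arctan2(-X,g[2]-.13),s['time_s'])
E
python3 arc.py .871 0 10
```

```text
[[0.154, 0.014, 0.168], [0.168, 0.015, 0.154], [0.181, 0.016, 0.139], [0.192, 0.017, 0.123], [0.202, 0.018, 0.105], [0.21, 0.019, 0.087], [0.217, 0.019, 0.069], [0.222, 0.02, 0.049], [0.226, 0.02, 0.03], [0.227, 0.02, 0.01]]
```

```bash
python3 -m crank '[-1,0.154,0.014,0.168,0, -1,0.168,0.015,0.154,0, -1,0.181,0.016,0.139,0, -1,0.192,0.017,0.123,0, -1,0.202,0.018,0.105,0, -1,0.21,0.019,0.087,0, -1,0.217,0.019,0.069,0, -1,0.222,0.02,0.049,0, -1,0.226,0.02,0.03,0, -1,0.227,0.02,0.01,0]' 30
python3 -m crank '[-1,0,0,0,0, -1,0,0,0,0,-1,0,0,0,0]'
python3 tilt.py
python3 - <<'E'
from h import *
for c in ['scene','side','wrist']:
  snap(c,c+'3.png')
  print([np.round(d['point'],4) for d in spot_point(c,'lever_ball')[:1]],[np.round(d['point'],4) for d in spot_point(c,'nest_floor')[:1]])
E
```

```text
time_s: 8.32
position: [0.5061, 0.0556, 0.2146]
ee_rot: [-0.002, 0.675, 0.738, -0.002]
force: [0.5, -0.3, -0.4]
finger_gap: 0.0163
time_s: 8.57
position: [0.5088, 0.0546, 0.2157]
ee_rot: [0.001, 0.675, 0.738, 0.0]
force: [-0.2, -0.4, 0.2]
finger_gap: 0.0003
jig x,y -0.0003413428247310661 0.20485729096942326 r 0.10468106652212096 tilt 0.0032607943439660176 8.5667
[array([0.4791, 0.0543, 0.2339])] [array([0.3325, 0.3031, 0.0009])]
[array([0.4796, 0.0546, 0.2322])] [array([ 0.5352, -0.1455,  0.0989])]
[array([0.4824, 0.0538, 0.235 ])] [array([ 0.5327, -0.1465,  0.1009])]
```

View pics/side3.png

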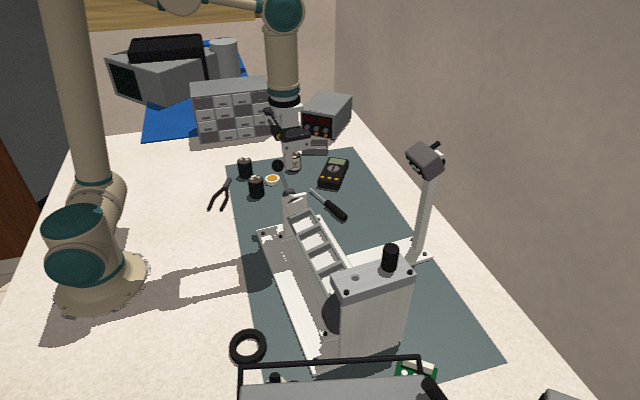

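The ball slipped out of the pads at about 0.28 rad. I'll regrip it harder and move more slowly.

```bash
python3 -m crank '[-1,0,0,0.7,0, -1,0,0,0.6,0, 0.3,-0.35,0,0,0, 0.3,-0.37,0,0,0, 0.3,0,0,0,0, 0.3,0,0,-0.7,0, 0.3,0,0,-0.65,0, 0.3,0,0,0,0, -1,0,0,0,0, -1,0,0,0,0]' 55
python3 -m crank '[-1,0,0,0,0, -1,0,0,0,0, -1,0,0,0,0]' 55
python3 tilt.py; python3 arc.py .276 -.01 10
python3 - <<'E'
from h import *
for c in ['scene','side','wrist']:
  snap(c,c+'4.png')
  print([np.round(d['point'],4) for d in spot_point(c,'lever_ball')[:1]])
E
```

```text
time_s: 9.85
position: [0.4797, 0.0546, 0.2126]
ee_rot: [0.0, 0.675, 0.738, -0.0]
force: [-0.2, 1.5, 0.2]
finger_gap: 0.0309
time_s: 10.1
position: [0.4797, 0.0547, 0.2126]
ee_rot: [0.0, 0.675, 0.738, -0.0]
force: [0.2, -2.7, -1.2]
finger_gap: 0.0299
jig x,y -0.02936156472726157 0.20753163529410046 r 0.10576594673111461 tilt 0.2813042480412394 10.1
[[0.072, 0.006, 0.019], [0.073, 0.007, 0.017], [0.073, 0.007, 0.015], [0.074, 0.007, 0.013], [0.074, 0.007, 0.011], [0.074, 0.007, 0.009], [0.074, 0.007, 0.007], [0.075, 0.007, 0.005], [0.075, 0.007, 0.002], [0.075, 0.007, 0.0]]
[array([0.4785, 0.0549, 0.2346])]
[array([0.4765, 0.0547, 0.2283])]
[array([0.4775, 0.0541, 0.2321])]
```

View pics/wrist4.png

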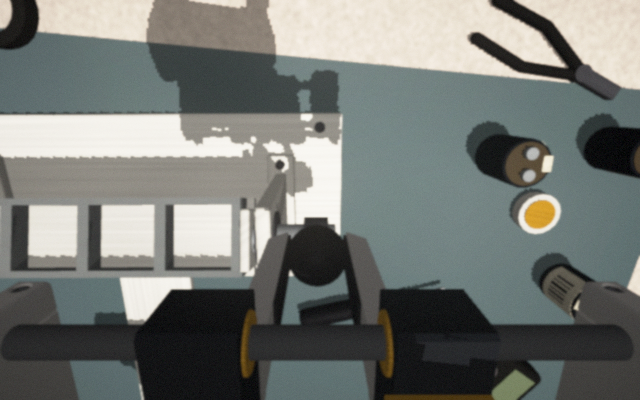

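```bash
python3 -m crank '[-1,0.072,0.006,0.019,0, -1,0.073,0.007,0.017,0, -1,0.073,0.007,0.015,0, -1,0.074,0.007,0.013,0, -1,0.074,0.007,0.011,0]' 40
python3 tilt.py
python3 - <<'E'
from h import *
for c in ['scene','side','wrist']:
  snap(c,c+'5.png')
  print([np.round(d['point'],4) for d in spot_point(c,'lever_ball')[:1]])
E
```

```text
time_s: 10.82
position: [0.4882, 0.0555, 0.2148]
ee_rot: [-0.004, 0.675, 0.738, -0.005]
force: [-9.3, -5.6, 2.7]
finger_gap: 0.0306
jig x,y -0.020846980127280795 0.20756560418008094 r 0.10587312447227593 tilt 0.19820042574407382 10.8167
[array([0.4826, 0.052 , 0.2351])]
[array([0.4825, 0.0536, 0.2345])]
[array([0.4868, 0.0561, 0.2326])]
```

View pics/wrist5.png

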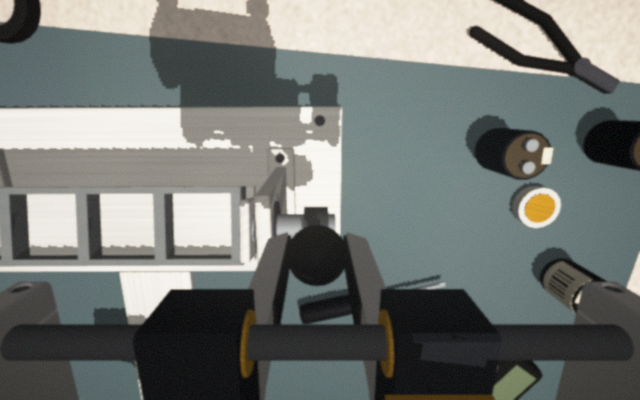

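```bash
python3 -m crank '[-1,0.074,0.007,0.009,0, -1,0.074,0.007,0.007,0, -1,0.075,0.007,0.005,0, -1,0.075,0.007,0.002,0, -1,0.075,0.007,0,0, -1,0,0,0,0, -1,0,0,0,0]' 40
python3 tilt.py
python3 - <<'E'
from h import *
for c in ['scene','side','wrist']:
  snap(c,c+'6.png')
  print([np.round(d['point'],4) for d in spot_point(c,'lever_ball')[:1]])
E
```

```text
time_s: 11.7
position: [0.5044, 0.057, 0.2163]
ee_rot: [-0.003, 0.675, 0.738, -0.004]
force: [-6.7, -5.3, 1.1]
finger_gap: 0.0301
jig x,y -0.004508382473007909 0.2076023184479946 r 0.1053634042084907 tilt 0.04280195164458228 11.7
[array([0.4989, 0.0591, 0.2388])]
[array([ 0.7079,  0.2913, -0.0019])]
[array([0.4972, 0.0566, 0.239 ])]
```

```bash
python3 -m crank '[-1,0.1,0.009,0,0, -1,0.1,0.009,0,0, -1,0,0,0,0, -1,0,0,0,0]' 40
python3 tilt.py
python3 - <<'E'
from h import *
b=[]
for i in range(3):
 for c in ['scene','side','wrist']:
  snap(c,c+'7.png')
  b+=[d['point'] for d in spot_point(c,'lever_ball')[:1]]
b=np.array(b); print(b.round(4)); b=np.median(b,0); x=np.load('jig.npy'); d=b[:2]-x[:2]; print(b, np.cos(x[2])*d[0]+np.sin(x[2])*d[1])
E
```

```text
time_s: 12.33
position: [0.5128, 0.0577, 0.2162]
ee_rot: [-0.003, 0.675, 0.738, -0.004]
force: [-7.1, -4.9, 0.5]
finger_gap: 0.0296
jig x,y 0.0038967079996789777 0.2076151604378636 r 0.1052602908640505 tilt -0.037028195196672394 12.3333
[[ 0.5034  0.0574  0.2371]
 [ 0.503   0.0553  0.2363]
 [ 0.5015  0.0581  0.2357]
 [ 0.5052  0.0561  0.2377]
 [ 0.5018  0.058   0.236 ]
 [ 0.5198 -0.0456  0.1023]
 [ 0.5044  0.0575  0.2387]
 [ 0.5025  0.0536  0.2367]
 [ 0.5031  0.0567  0.2343]]
[0.5031 0.0567 0.2363] -0.005870818072097401
```

View pics/wrist7.png

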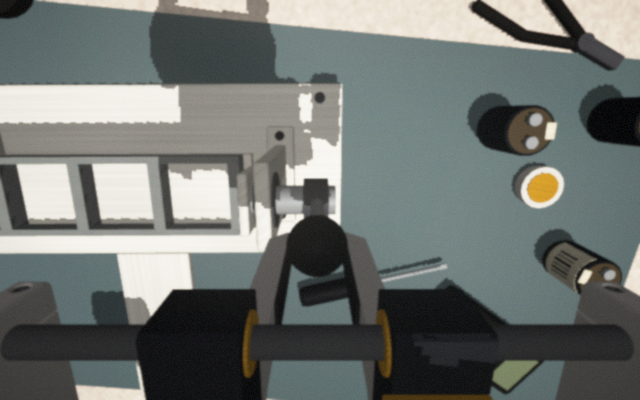

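Ball centre is about 10 mm behind the pads, with the nest at roughly 0.055 rad. I'll regrip it centred and move the last few mm.

```bash
python3 -m crank '[0.0,0,0,0,0, 0.0,0,0,0,0, 0.0,-0.15,-0.01,0,0, 0.0,-0.15,-0.01,0,0, 0.0,0,0,0,0, 0,0,0,0,0, -1,0,0,0,0, -1,0,0,0,0, -1,0,0,0,0]' 25
python3 tilt.py
python3 - <<'E'
from h import *
b=[]
for i in range(3):
 for c in ['scene','side','wrist']:
  snap(c,c+'8.png')
  b+=[d['point'] for d in spot_point(c,'lever_ball')[:1]]
b=np.array(b); print(b.round(4)); b=np.median(b,0); x=np.load('jig.npy'); d=b[:2]-x[:2]; print(b, np.cos(x[2])*d[0]+np.sin(x[2])*d[1])
E
```

```text
time_s: 13.98
position: [0.5052, 0.057, 0.2168]
ee_rot: [0.001, 0.675, 0.738, -0.0]
force: [-0.3, 0.8, 1.4]
finger_gap: 0.0307
jig x,y -0.0037267768980736617 0.20756012321861791 r 0.10589671597058363 tilt 0.03519983195038523 13.9833
[[ 0.5048  0.0562  0.2362]
 [ 0.502   0.0553  0.237 ]
 [ 0.5053  0.0583  0.2336]
 [ 0.5028  0.0573  0.2379]
 [ 0.5042  0.0571  0.2357]
 [ 0.5018  0.0575  0.2358]
 [ 0.3295 -0.2921  0.0021]
 [ 0.5051  0.0553  0.2365]
 [ 0.501   0.0561  0.2339]]
[0.5028 0.0562 0.2358] -0.006214266000622824
```

View pics/wrist8.png

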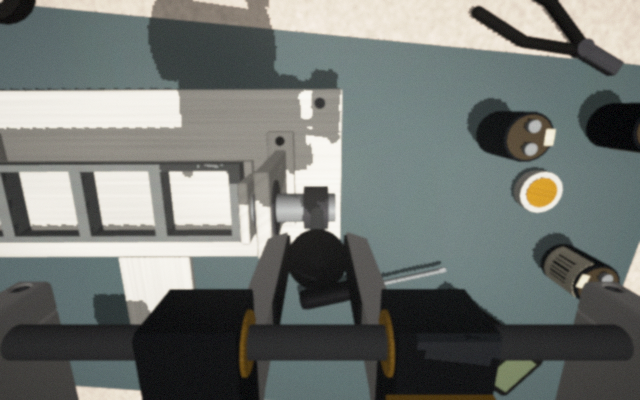

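```bash
python3 -m crank '[-1,0.13,0.011,0,0, -1,0.13,0.011,0,0, -1,0,0,0,0, -1,0,0,0,0]' 30
cat > ballx.py <<'E'
from h import *
import sys
b=[]
for i in range(4):
 for c in ['scene','side','wrist']:
  snap(c,c+sys.argv[1]+'.png')
  b+=[d['point'] for d in spot_point(c,'lever_ball')[:1]]
b=np.array(b); b=b[(abs(b[:,1]-.05)<.03)]; print(len(b),b.std(0)); b=np.median(b,0); x=np.load('jig.npy'); d=b[:2]-x[:2]; X=np.cos(x[2])*d[0]+np.sin(x[2])*d[1]; print(b, X,'tilt',np.arcsin(-X/.105))
E
python3 tilt.py; python3 ballx.py 9
```

```text
time_s: 15.22
position: [0.5121, 0.0577, 0.2168]
ee_rot: [-0.002, 0.675, 0.738, -0.003]
force: [-5.3, -5.7, 5.0]
finger_gap: 0.0308
jig x,y 0.0031475690243917293 0.20766010242871125 r 0.10580028553866387 tilt -0.029754489751223117 15.2167
12 [0.00172691 0.00165048 0.00137303]
[0.5117  0.05715 0.2371 ] 0.002735010362497268 tilt -0.026050664129290732
```

```bash
python3 -m crank '[0,0,0,0,0, 0,0,0,0,0, 0,0,0,0.5,0, 0,0,0,1,0, 0.3,0,0,1,0, 0.3,0,0,0,0]' 30
python3 ballx.py 10
python3 -m crank '[0.3,0.25,-0.95,0,0, 0.3,0.25,-1,0,0, 0.3,0.25,-1,0,0, 0.3,0.25,-1,0,0, 0.3,0.25,-1,0,0, 0.3,0.25,-1,0,0, 0.3,0.25,-1,0,0, 0.3,0.25,-1,0,0, 0.3,0.25,-1,0,0, 0.3,0.25,-1,0,0]'
python3 -m crank '[0.3,0,0,0,0,0.3,0,0,0,0,0.3,0,0,0,0]'
python3 - <<'E'
from h import *
b=[];P=[]
for i in range(4):
  im,s=snap('wrist','w11.png')
  for n in ['pin_knob','lock_hole','park_hole']: print(n,[(np.round(d['point'],4),d['conf']) for d in spot_point('wrist',n)[:2]])
E
```

```text
time_s: 16.92
position: [0.5192, 0.06, 0.3244]
ee_rot: [0.004, 0.675, 0.738, 0.006]
force: [1.0, -0.3, 0.4]
finger_gap: 0.0568
10 [0.00160736 0.00166625 0.00211436]
[0.5094 0.0582 0.2363] 0.00053795507892649 tilt -0.005123404118301857
time_s: 18.95
position: [0.6155, -0.3414, 0.3167]
ee_rot: [-0.0, 0.675, 0.738, 0.0]
force: [0.5, 0.2, -0.2]
finger_gap: 0.061
time_s: 19.2
position: [0.6152, -0.3389, 0.3162]
ee_rot: [-0.001, 0.675, 0.738, 0.0]
force: [0.2, -0.9, -0.4]
finger_gap: 0.0614
pin_knob [(array([ 0.6132, -0.3346,  0.2471]), 0.6)]
lock_hole [(array([ 0.5424, -0.3453,  0.224 ]), 0.76)]
park_hole []
pin_knob [(array([ 0.6112, -0.3371,  0.2451]), 0.84)]
lock_hole [(array([ 0.542 , -0.3476,  0.2201]), 0.69), (array([ 0.5293, -0.1835,  0.0969]), 0.42)]
park_hole [(array([ 0.6125, -0.3376,  0.2214]), 0.75), (array([ 0.5232, -0.1158,  0.0976]), 0.18)]
pin_knob [(array([ 0.6133, -0.3359,  0.2437]), 0.73)]
lock_hole [(array([ 0.5451, -0.348 ,  0.2215]), 0.71)]
park_hole [(array([ 0.6143, -0.3395,  0.2223]), 0.86)]
pin_knob [(array([ 0.615 , -0.3366,  0.2441]), 0.64), (array([ 0.5186, -0.0437,  0.103 ]), 0.25)]
lock_hole [(array([ 0.5445, -0.3487,  0.2206]), 0.94), (array([ 0.5311, -0.1839,  0.0972]), 0.59)]
park_hole [(array([ 0.611 , -0.34  ,  0.2211]), 0.89)]
```

View pics/w11.png

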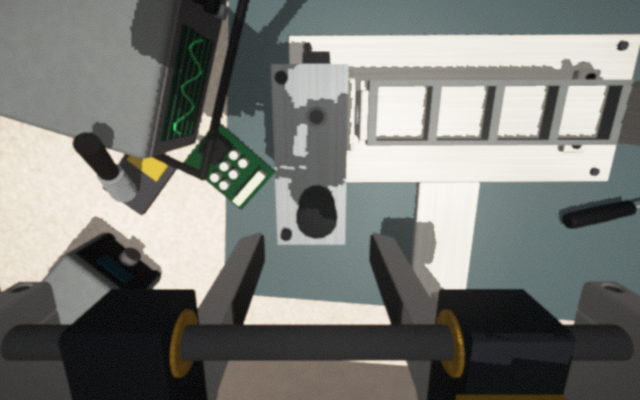

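The knob is centred between the fingers at (317,212) and the lock hole shows at (316,117). I'll grip the knob.

```bash
python3 -m crank '[0.3,0,0,-0.5,0, 0.3,0,0,-0.7,0, 0.3,0,0,-0.5,0, 0.3,0,0,-0.3,0, 0.3,0,0,0,0, -1,0,0,0,0,-1,0,0,0,0, -1,0,0,0,0, -1,0,0,0,0, -1,0,0,0,0]' 40
python3 - <<'E'
from h import *
s=get_state(); x=np.load('jig.npy'); d=np.array(s['position'])[:2]-x[:2]; c,n=np.cos(x[2]),np.sin(x[2]); print(c*d[0]+n*d[1],-n*d[0]+c*d[1]); im,s=snap('wrist','w12.png')
E
```

```text
time_s: 20.83
position: [0.6157, -0.3396, 0.2379]
ee_rot: [0.001, 0.675, 0.738, 0.0]
force: [-0.1, 1.0, 0.3]
finger_gap: 0.0311
0.07093704987684135 -0.1972987877860798
```

View pics/w12.png

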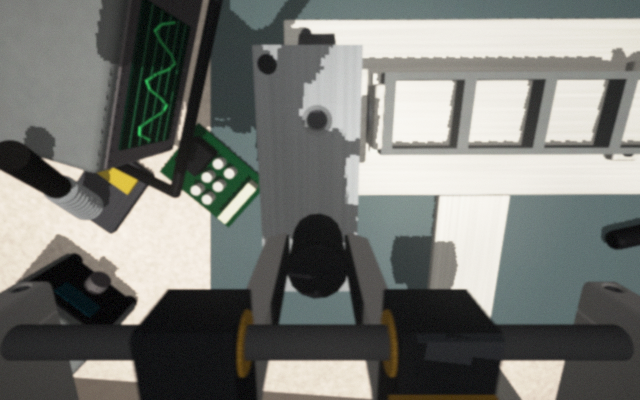

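```bash
python3 -m crank '[-1,0,0,0.4,0, -1,0,0,0.6,0, -1,0,0,0.6,0, -1,-0.4,-0.036,0,0, -1,-0.5,-0.045,0,0, -1,-0.5,-0.045,0,0, -1,-0.343,-0.03,0,0, -1,0,0,0,0, -1,0,0,0,0, -1,0,0,0,0]' 40
python3 - <<'E'
from h import *
im,s=snap('wrist','w13.png'); print(s['position']); snap('side','s13.png');snap('scene','sc13.png')
for c in ['wrist','side','scene']:
  for n in ['pin_knob','lock_hole']: print(c,n,[(np.round(d['point'],4),d['conf']) for d in spot_point(c,n)[:1]])
E
```

```text
time_s: 21.72
position: [0.5465, -0.3455, 0.3008]
ee_rot: [0.0, 0.675, 0.738, 0.0]
force: [0.2, -0.1, -0.8]
finger_gap: 0.0296
[ 0.54646667 -0.3455461   0.30081213]
wrist pin_knob [(array([ 0.5475, -0.342 ,  0.3095]), 0.87)]
wrist lock_hole [(array([ 0.5376, -0.3434,  0.2191]), 0.56)]
side pin_knob [(array([ 0.5446, -0.3473,  0.3091]), 0.66)]
side lock_hole [(array([ 0.6115, -0.3374,  0.2149]), 0.74)]
scene pin_knob [(array([ 0.5459, -0.3467,  0.3131]), 0.51)]
scene lock_hole [(array([ 0.5441, -0.3456,  0.2224]), 0.74)]
```

View pics/s13.png

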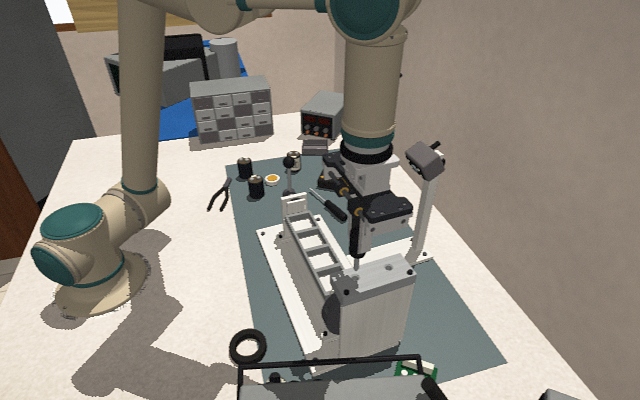

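```bash
python3 -m crank '[-1,-0.01,-0.01,-0.4,0, -1,0,0,-0.3,0, -1,0,0,-0.2,0, -1,0,0,-0.15,0, -1,0,0,0,0, -1,0,0,0,0]' 40
python3 -m crank '[-1,0,0,-0.15,0, -1,0,0,-0.1,0, -1,0,0,0,0, -1,0,0,0,0]' 40
```

```text
time_s: 22.67
position: [0.5453, -0.346, 0.2588]
ee_rot: [-0.0, 0.675, 0.738, 0.0]
force: [-0.2, 0.4, -1.6]
finger_gap: 0.0293
time_s: 23.0
position: [0.5456, -0.3459, 0.2487]
ee_rot: [0.0, 0.675, 0.738, 0.0]
force: [0.3, 1.0, -1.7]
finger_gap: 0.0293
```

```bash
python3 -m crank '[-1,0,0,-0.1,0, -1,0,0,-0.1,0, -1,0,0,-0.09,0, -1,0,0,0,0, -1,0,0,0,0]' 40
```

```text
time_s: 23.42
position: [0.5462, -0.346, 0.2378]
ee_rot: [0.001, 0.675, 0.738, 0.001]
force: [3.1, 0.5, 2.9]
finger_gap: 0.029
```

Home. I'll release, lift, and check.

```bash
python3 -m crank '[-1,0,0,-0.03,0, -1,0,0,0,0, 0.3,0,0,0,0, 0.3,0,0,0,0, 0.3,0,0,0,0, 0.3,0,0,0.5,0, 0.3,0,0,1,0, 0.3,0,0,1,0, 0.3,0,0,0,0]' 40
python3 - <<'E'
from h import *
im,s=snap('wrist','w14.png'); print(s['position']); snap('side','s14.png');snap('scene','sc14.png')
for c in ['wrist','side','scene']:
  for n in ['pin_knob','lever_ball','can1_mid','can2_mid','can3_mid','can4_mid']: print(c,n,[(np.round(d['point'],4),d['conf']) for d in spot_point(c,n)[:2]])
im=cv2.imread('pics/s14.png')[150:350,200:480]; cv2.imwrite('pics/s14c.png',cv2.resize(im,None,fx=2.5,fy=2.5))
E
```

```text
time_s: 24.17
position: [0.5469, -0.3479, 0.3438]
ee_rot: [0.006, 0.675, 0.738, 0.0]
force: [-0.3, -0.8, 1.1]
finger_gap: 0.061
[ 0.54693761 -0.3478813   0.34383969]
wrist pin_knob [(array([ 0.5465, -0.344 ,  0.2473]), 0.77)]
wrist lever_ball [(array([ 0.525 , -0.1418, -0.0011]), 0.34)]
wrist can1_mid []
wrist can2_mid []
wrist can3_mid []
wrist can4_mid []
side pin_knob [(array([ 0.5458, -0.3514,  0.2479]), 0.56)]
side lever_ball []
side can1_mid [(array([0.5883, 0.3803, 0.0306]), 0.71)]
side can2_mid []
side can3_mid [(array([0.4365, 0.2639, 0.0351]), 0.82)]
side can4_mid [(array([0.4179, 0.3859, 0.0363]), 0.81)]
scene pin_knob [(array([ 0.5465, -0.3491,  0.2476]), 0.62)]
scene lever_ball [(array([0.5102, 0.0573, 0.2362]), 0.9), (array([ 0.5285, -0.1494, -0.0006]), 0.29)]
scene can1_mid [(array([0.5913, 0.3763, 0.0323]), 0.75), (array([ 0.5229, -0.1486,  0.0933]), 0.71)]
scene can2_mid [(array([0.5931, 0.379 , 0.03  ]), 0.4)]
scene can3_mid [(array([0.4376, 0.2645, 0.0289]), 0.8)]
scene can4_mid [(array([0.4128, 0.3868, 0.031 ]), 0.82)]
```

View pics/s14c.png

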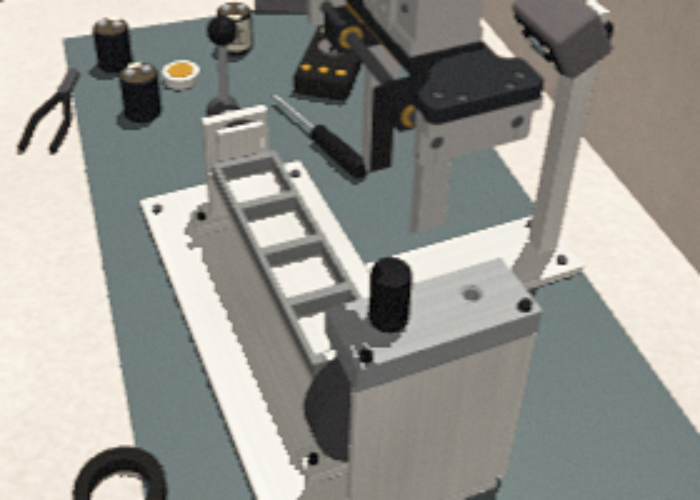

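View pics/sc14.png

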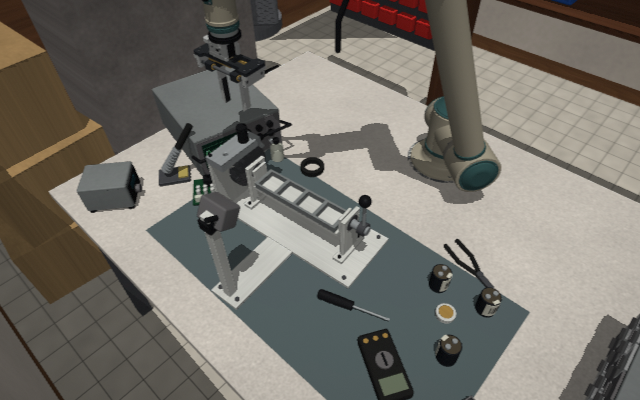

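The side crop shows the pin knob down on the bridge at (391,295) and the nest level. Now I'll fly over the cans to measure them.

```bash
python3 -m crank '[0.3,0,1,0.5,0, 0.3,0,1,0,0, 0.3,0,1,0,0, 0.3,0,1,0,0, 0.3,0,1,0,0, 0.3,0,1,0,0, 0.3,0,1,0,0, 0.3,0,1,0,0, 0.3,0,1,0,0, 0.3,0,1,0,0]' 30
python3 -m crank '[0.3,0,1,0,0, 0.3,0,1,0,0, 0.3,0,1,0,0, 0.3,0,1,0,0, 0.3,0,1,0,0, 0.3,0,1,0,0, 0.3,0,0.5,0,0, 0.5,0,0.5,0,0, 0.5,0,0,0,0,0.5,0,0,0,0]' 30
python3 - <<'E'
from h import *
im,s=snap('wrist','w15.png'); print(s['position'],s['qpos'])
for n in ['can1_mid','can2_mid','can3_mid','can4_mid','flux_tin']: print(n,[(np.round(d['point'],4),d['conf']) for d in spot_point('wrist',n)[:2]])
E
```

```text
time_s: 26.05
position: [0.5448, 0.0532, 0.355]
ee_rot: [0.0, 0.675, 0.738, 0.0]
force: [0.6, 0.6, -0.5]
finger_gap: 0.0612
time_s: 26.88
position: [0.545, 0.3318, 0.3541]
ee_rot: [0.0, 0.674, 0.738, -0.001]
force: [0.8, -0.1, 0.1]
finger_gap: 0.0702
[0.54503949 0.33184688 0.3541208 ] [ 4.38282225e-01  3.39179418e-01  1.05663714e+00 -5.85534561e-04
  1.74664759e+00 -1.22340391e+00]
can1_mid [(array([0.5911, 0.3823, 0.0311]), 0.66), (array([0.4175, 0.3845, 0.029 ]), 0.58)]
can2_mid []
can3_mid [(array([0.4372, 0.2605, 0.0273]), 0.66)]
can4_mid [(array([0.4183, 0.3833, 0.024 ]), 0.79)]
flux_tin [(array([0.5038, 0.3223, 0.0023]), 0.79)]
```

View pics/w15.png

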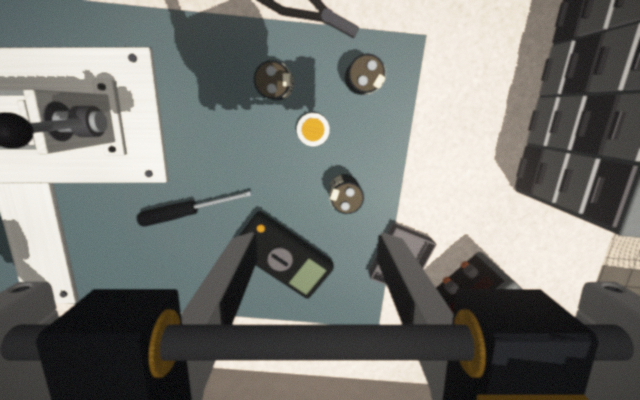

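Run:
```python
from h import *
im=cv2.imread('pics/w15.png'); 
out=[cv2.resize(im[r-30:r+30,c-30:c+30],None,fx=4,fy=4,interpolation=cv2.INTER_CUBIC) for c,r in [(273,78),(365,73),(346,193)]]
cv2.imwrite('pics/w15c.png',np.hstack(out))
s=get_state()
for c,r in [(273,78),(365,73),(346,193)]:
    print(ray('wrist',c,r,.062,s).round(4))
```

```text
[0.434  0.2626 0.062 ]
[0.4172 0.3845 0.062 ]
[0.5836 0.3774 0.062 ]
```

View pics/w15c.png

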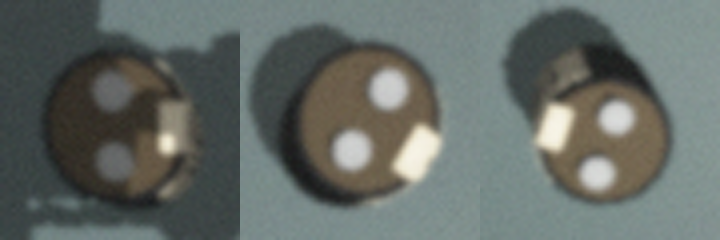

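Run:
```python
from h import *
s=get_state()
C=[(273,78),(365,73),(346,193)]
t=[((113,90),(113,160),(177,127)),((388-240,88),(352-240,150),(416-240,153)),((616-480,117),(597-480,174),(556-480,127))]
for (c,r),k in zip(C,t):
    f=lambda q,z: ray('wrist',c-30+q[0]/4,r-30+q[1]/4,z,s)
    a,b=f(k[0],.068),f(k[1],.068);l=f(k[2],.062);m=(a+b)/2
    d=l-m; e=b-a; print(m.round(4),'term dist',np.linalg.norm(e).round(4),'lab',np.degrees(np.arctan2(d[1],d[0])).round(1),np.linalg.norm(d[:2]).round(4),'perp',(np.degrees(np.arctan2(e[1],e[0]))-90).round(1))
x=np.load('jig.npy')
for i,y in enumerate([-.102,-.034,.034,.102]): print(i+1,(x[:2]+y*np.array([-np.sin(x[2]),np.cos(x[2])])).round(4))
```

```text
[0.4362 0.2611 0.068 ] term dist 0.0218 lab 94.7 0.0207 perp -87.2
[0.4172 0.387  0.068 ] term dist 0.0221 lab 63.9 0.0196 perp -115.1
[0.5915 0.3801 0.068 ] term dist 0.0225 lab -101.8 0.0189 perp -101.6
1 [ 0.5366 -0.251 ]
2 [ 0.5305 -0.1833]
3 [ 0.5244 -0.1155]
4 [ 0.5184 -0.0478]
```

```bash
python3 -m crank '[0.6,-0.7,-0.45,-0.6,0, 0.6,-0.7,-0.45,-0.8,0, 0.6,-0.7,-0.45,-0.8,0, 0.6,-0.62,-0.4,-0.8,0, 0.6,0,0,-0.8,0, 0.6,0,0,-0.8,0, 0.6,0,0,0,0, 0.6,0,0,0,0]' 30
python3 - <<'E'
from h import *
im,s=snap('wrist','w16.png'); print(s['position'])
for n in ['can1_mid','can2_mid','can3_mid','can4_mid']: print(n,[(np.round(d['point'],4),d['conf']) for d in spot_point('wrist',n)[:2]])
E
```

```text
time_s: 27.85
position: [0.4423, 0.2646, 0.1778]
ee_rot: [-0.001, 0.675, 0.738, -0.001]
force: [0.3, 1.0, 0.7]
finger_gap: 0.0751
[0.44227379 0.26458422 0.17781283]
can1_mid [(array([0.5939, 0.3843, 0.032 ]), 0.64)]
can2_mid []
can3_mid [(array([0.4341, 0.2601, 0.0285]), 0.74)]
can4_mid [(array([0.4189, 0.3852, 0.0267]), 0.62)]
```

View pics/w16.png

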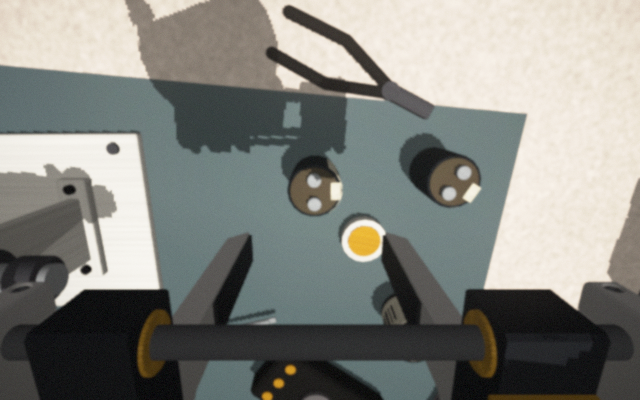

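```bash
python3 -m crank '[0.6,-0.15,-0.06,-0.6,0, 0.6,0,0,-0.8,0, 0.6,0,0,-0.8,0, 0.6,0,0,-0.8,0, 0.6,0,0,-0.5,0, 0.6,0,0,-0.25,0, 0.6,0,0,0,0, 0.6,0,0,0,0]' 30
python3 -m crank '[-1,0,0,0,0, -1,0,0,0,0, -1,0,0,0,0,-1,0,0,0,0]' 30
python3 - <<'E'
from h import *
im,s=snap('wrist','w17.png')
E
```

```text
time_s: 28.77
position: [0.4381, 0.2636, 0.029]
ee_rot: [0.0, 0.675, 0.738, 0.001]
force: [0.6, 0.3, 0.4]
finger_gap: 0.0753
time_s: 29.1
position: [0.4377, 0.2633, 0.0293]
ee_rot: [0.001, 0.675, 0.738, 0.001]
force: [0.6, -1.5, 1.1]
finger_gap: 0.0519
```

View pics/w17.png

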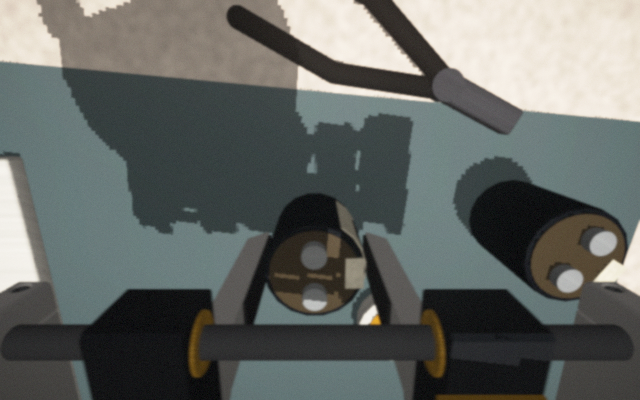

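```bash
python3 -m crank '[-1,0,0,0,0, -1,0,0,0.5,0, -1,0,0,0.9,0, -1,0,0,1,0, -1,0,0,1,0, -1,0,0,1,0, -1,0,0,1,-7.1, -1,0,0,1,-7.1, -1,0,0,0.9,-7.1, -1,0,0,0,-7.1]' 30
python3 -m crank '[-1,0,-0.8,0,-7.1, -1,0.25,-0.9,0,-7.1, -1,0.25,-0.9,0,-7.1, -1,0.25,-0.9,0,-7.1, -1,0.25,-0.9,0,-7.1, -1,0.25,-0.9,0,-7.1, -1,0.25,-0.9,0,-7.1, -1,0.25,-0.9,0,-7.1, -1,0.25,-0.9,0,0, -1,0.25,-0.9,0,0]' 30
python3 -m crank '[-1,0.07,-0.9,0,0, -1,0,-0.9,0,0, -1,0,-0.47,0,0, -1,0,0,0,0, -1,0,0,0,0]' 30
python3 - <<'E'
from h import *
im,s=snap('wrist','w18.png');print(s['position'],yaw().round(3)[:2,0])
for n in ['pocket1','pocket2','pocket3','pocket4','can1_mid']: print(n,[(np.round(d['point'],4),d['conf']) for d in spot_point('wrist',n)[:2]])
E
```

```text
time_s: 29.98
position: [0.4398, 0.2646, 0.3279]
ee_rot: [0.001, 0.837, 0.547, 0.007]
force: [1.8, 0.1, -1.5]
finger_gap: 0.0496
time_s: 30.82
position: [0.5267, -0.0945, 0.3197]
ee_rot: [-0.0, 0.996, 0.086, -0.0]
force: [0.7, 0.2, -2.1]
finger_gap: 0.0495
time_s: 31.23
position: [0.5294, -0.1841, 0.3193]
ee_rot: [-0.001, 0.996, 0.085, -0.001]
force: [-0.2, 0.6, -2.0]
finger_gap: 0.0494
[ 0.52939451 -0.18406943  0.31927644] [0.985 0.171]
pocket1 [(array([ 0.5273, -0.1829,  0.0977]), 0.81), (array([ 0.3265, -0.2936, -0.0012]), 0.73)]
pocket2 [(array([ 0.5273, -0.1829,  0.0977]), 0.81), (array([ 0.3265, -0.2936, -0.0012]), 0.73)]
pocket3 [(array([ 0.5273, -0.1829,  0.0977]), 0.81), (array([ 0.3265, -0.2936, -0.0012]), 0.73)]
pocket4 [(array([ 0.5273, -0.1829,  0.0977]), 0.81), (array([ 0.3265, -0.2936, -0.0012]), 0.73)]
can1_mid [(array([ 0.5314, -0.1887,  0.098 ]), 0.64)]
```

View pics/w18.png

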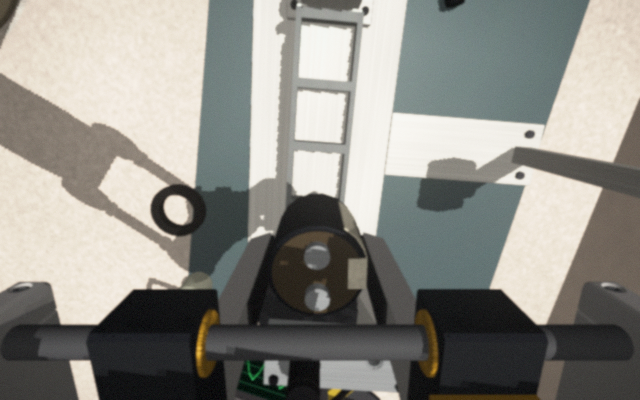

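```bash
cat > chk.py <<'E'
from h import *
import sys
s=get_state(); x=np.load('jig.npy');c,n=np.cos(x[2]),np.sin(x[2])
J=lambda a,b,z:np.array([x[0]+c*a-n*b,x[1]+n*a+c*b,z])
fn=sys.argv[1]; im=cv2.imread('pics/'+fn)
for y in [-.102,-.034,.034,.102]:
    for a,b in [(1,1),(1,-1),(-1,-1),(-1,1)]:
        u=proj('wrist',J(a*.029,y+b*.029,.118),s); cv2.circle(im,(int(round(u[0])),int(round(u[1]))),2,(0,0,255),-1)
    print(y,J(0,y,.1).round(4))
cv2.imwrite('pics/o_'+fn,im)
z=s['position'][2]
for k in range(2,len(sys.argv)-1,2):
    u,v=float(sys.argv[k]),float(sys.argv[k+1]); p=ray('wrist',u,v,z+.039,s); d=p-np.array(s['position']); R_=yaw(); print((R_.T@d).round(4),p.round(4))
E
python3 chk.py w18.png 317 257 317 296
```

```text
-0.102 [ 0.5366 -0.251   0.1   ]
-0.034 [ 0.5305 -0.1833  0.1   ]
0.034 [ 0.5244 -0.1155  0.1   ]
0.102 [ 0.5184 -0.0478  0.1   ]
[-0.0007 -0.0124 -0.039 ] [ 0.5269 -0.1703  0.3595]
[-0.0007  0.008  -0.039 ] [ 0.5304 -0.1903  0.3595]
```

View pics/o_w18.png

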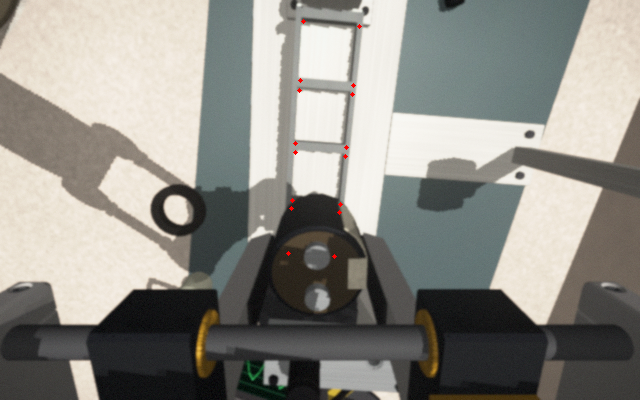

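The overlay dots match the pocket walls, and the can is centred to within about 3 mm. I'll correct for that and lower it.

```bash
python3 -m crank '[-1,0.045,-0.075,-0.6,0, -1,0,0,-0.9,0, -1,0,0,-0.9,0, -1,0,0,-0.9,0, -1,0,0,-0.5,0, -1,0,0,0,0, -1,0,0,0,0]' 30
python3 - <<'E'
from h import *
im,s=snap('wrist','w19.png');print(s['position'])
E
python3 chk.py w19.png
```

```text
time_s: 32.12
position: [0.5313, -0.1858, 0.1679]
ee_rot: [-0.001, 0.996, 0.087, -0.001]
force: [-0.4, -0.6, -0.7]
finger_gap: 0.0494
[ 0.53130394 -0.18582075  0.1678941 ]
-0.102 [ 0.5366 -0.251   0.1   ]
-0.034 [ 0.5305 -0.1833  0.1   ]
0.034 [ 0.5244 -0.1155  0.1   ]
0.102 [ 0.5184 -0.0478  0.1   ]
```

View pics/o_w19.png

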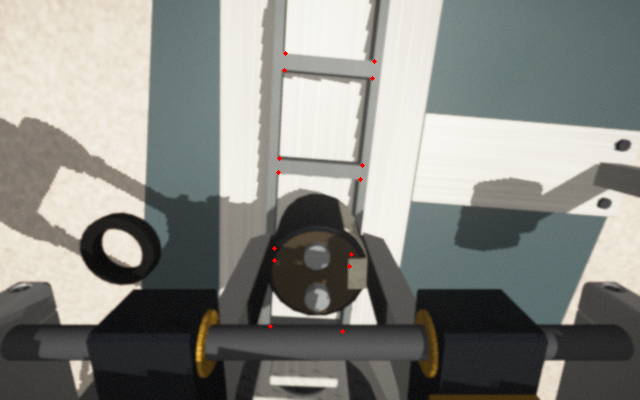

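```bash
python3 -m crank '[-1,0,0,-0.3,0, -1,0,0,-0.3,0, -1,0,0,-0.2,0, -1,0,0,-0.1,0, -1,0,0,0,0, -1,0,0,0,0]' 30
python3 -m crank '[-1,0,0,-0.06,0, -1,0,0,-0.03,0, -1,0,0,0,0, -1,0,0,0,0]' 30
```

```text
time_s: 32.67
position: [0.5322, -0.1869, 0.133]
ee_rot: [0.0, 0.996, 0.086, 0.001]
force: [0.9, 0.1, -1.5]
finger_gap: 0.0494
time_s: 33.0
position: [0.5323, -0.1871, 0.1297]
ee_rot: [0.001, 0.996, 0.086, 0.001]
force: [-0.9, 0.7, 4.8]
finger_gap: 0.0493
```

```bash
python3 -m crank '[0.5,0,0,0,0, 0.5,0,0,0,0, 0.5,0,0,0,0, 0.5,0,0,0.3,0, 0.5,0,0,0.8,0, 0.5,0,0,1,0, 0.5,0,0,1,0, 0.5,0,0,0,0]' 30
python3 - <<'E'
from h import *
im,s=snap('wrist','w20.png');snap('scene','sc20.png');snap('side','s20.png')
for c in ['scene','side','wrist']:
  for n in ['can1_mid','can2_mid','can3_mid','can4_mid','pin_knob']: print(c,n,[(np.round(d['point'],4),round(d['conf'],2)) for d in spot_point(c,n)[:2]])
im=cv2.imread('pics/sc20.png')[100:300,150:400]; cv2.imwrite('pics/sc20c.png',cv2.resize(im,None,fx=2.5,fy=2.5))
E
```

```text
time_s: 33.67
position: [0.5354, -0.1885, 0.2606]
ee_rot: [0.004, 0.996, 0.086, 0.006]
force: [1.4, 0.2, 0.0]
finger_gap: 0.0706
scene can1_mid [(array([0.5909, 0.379 , 0.0304]), 0.98), (array([ 0.3304, -0.2933,  0.0014]), 0.58)]
scene can2_mid []
scene can3_mid [(array([ 0.5328, -0.1847,  0.1314]), 0.85)]
scene can4_mid [(array([0.4158, 0.3831, 0.0295]), 0.7)]
scene pin_knob []
side can1_mid [(array([ 0.6348, -0.4685, -0.0016]), 0.68), (array([0.5894, 0.3789, 0.031 ]), 0.47)]
side can2_mid []
side can3_mid [(array([ 0.5343, -0.184 ,  0.1331]), 0.96)]
side can4_mid [(array([0.4202, 0.3834, 0.0337]), 0.7)]
side pin_knob [(array([ 0.544 , -0.3512,  0.246 ]), 0.91)]
wrist can1_mid []
wrist can2_mid []
wrist can3_mid [(array([ 0.5346, -0.1877,  0.1274]), 0.83)]
wrist can4_mid []
wrist pin_knob []
```

View pics/w20.png

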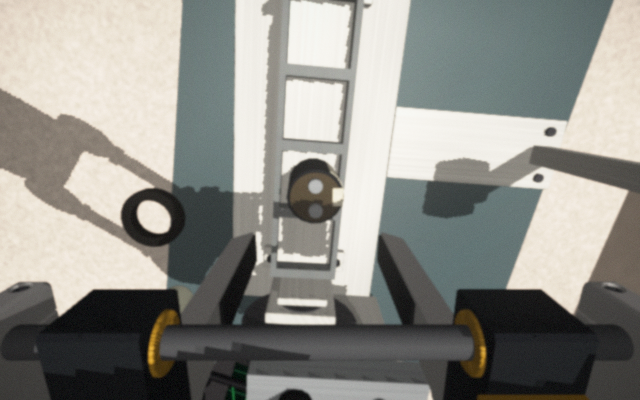

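View pics/sc20c.png

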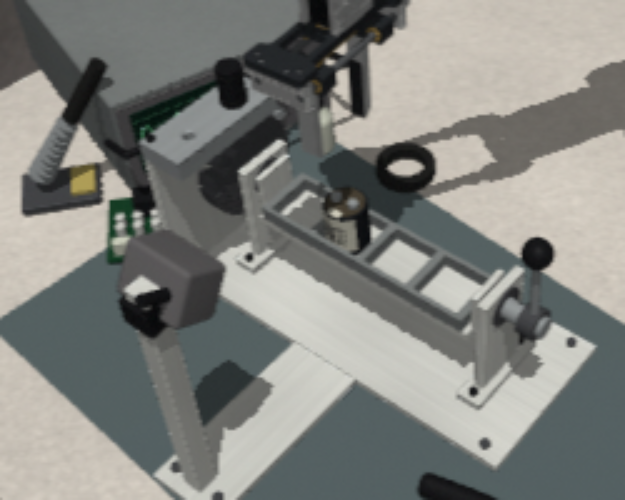

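Can A is seated in pocket 2 at crop (348,215), with its label facing the reader. Next is can B.

```bash
python3 -m crank '[0.6,0,0.3,0.5,7.1, 0.6,0,1,0.5,7.1, 0.6,0,1,0.3,7.1, 0.6,0,1,0,7.1, 0.6,-0.2,1,0,7.1, 0.6,-0.2,1,0,7.1, 0.6,-0.3,1,0,7.1, 0.6,-0.3,1,0,4.4, 0.6,-0.3,1,0,0, 0.6,-0.3,1,0,0]' 30
python3 -m crank '[0.6,-0.3,1,0,0, 0.6,-0.3,1,0,0, 0.6,-0.3,1,0,0, 0.6,-0.3,1,-0.5,0, 0.6,-0.3,1,-1,0, 0.6,-0.15,0.06,-1,0, 0.6,0,0,-0.5,0, 0.6,0,0,0,0, 0.6,0,0,0,0]' 30
python3 - <<'E'
from h import *
im,s=snap('wrist','w21.png');print(s['position'],yaw()[:2,0])
for n in ['can1_mid','can2_mid','can3_mid','can4_mid']: print(n,[(np.round(d['point'],4),d['conf']) for d in spot_point('wrist',n)[:2]])
E
```

```text
time_s: 35.4
position: [0.4667, 0.1839, 0.3036]
ee_rot: [0.0, 0.848, 0.53, 0.0]
force: [0.6, -0.2, -0.9]
finger_gap: 0.0753
time_s: 36.15
position: [0.4059, 0.3689, 0.1959]
ee_rot: [0.0, 0.848, 0.53, -0.001]
force: [0.3, 0.6, 0.6]
finger_gap: 0.0754
[0.40589309 0.36891611 0.19594138] [0.43855837 0.89870142]
can1_mid []
can2_mid []
can3_mid []
can4_mid [(array([0.4166, 0.3861, 0.0292]), 0.73), (array([5.023e-01, 3.192e-01, 4.000e-04]), 0.22)]
```

View pics/w21.png

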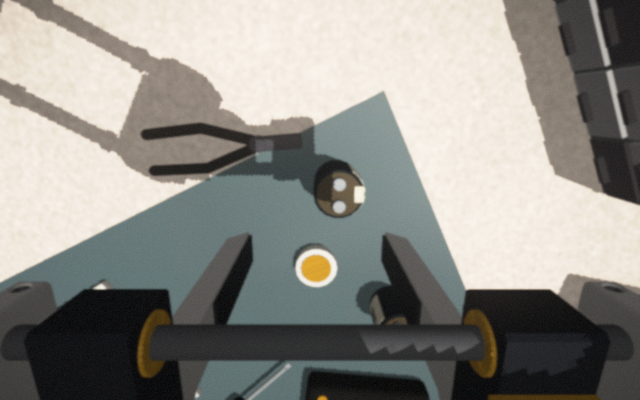

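```bash
python3 -m crank '[0.6,0.15,0.22,-0.3,0, 0.6,0.13,0.21,-0.6,0, 0.6,0,0,-0.8,0, 0.6,0,0,-0.8,0, 0.6,0,0,-0.8,0, 0.6,0,0,-0.6,0, 0.6,0,0,-0.3,0, 0.6,0,0,0,0]' 30
python3 -m crank '[0.6,0,0,0,0, -1,0,0,0,0, -1,0,0,0,0, -1,0,0,0,0,-1,0,0,0,0, -1,0,0,0,0]' 30
python3 - <<'E'
from h import *
im,s=snap('wrist','w22.png')
E
```

```text
time_s: 37.07
position: [0.416, 0.3851, 0.0249]
ee_rot: [0.0, 0.848, 0.53, -0.003]
force: [-0.8, -0.5, -0.7]
finger_gap: 0.0755
time_s: 37.57
position: [0.418, 0.3866, 0.0294]
ee_rot: [-0.0, 0.848, 0.53, 0.001]
force: [1.1, -0.4, 3.8]
finger_gap: 0.0493
```

View pics/w22.png

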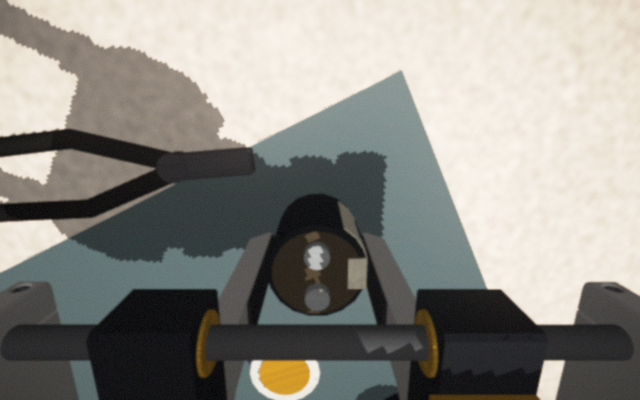

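```bash
python3 -m crank '[-1,0,0,0.5,0, -1,0,0,0.9,0, -1,0,0,1,0, -1,0,0,1,0, -1,0,0,1,0, -1,0,0,1,-7, -1,0,0,1,-7, -1,0,0,1,-7, -1,0,-0.3,0,-7, -1,0,-0.8,0,-7]' 30
python3 -m crank '[-1,0.3,-0.9,0,-7, -1,0.3,-0.9,0,-7, -1,0.3,-0.9,0,-7, -1,0.3,-0.9,0,-7, -1,0.3,-0.9,0,0, -1,0.3,-0.9,0,0, -1,0.3,-0.9,0,0, -1,0.3,-0.9,0,0, -1,0.26,-0.9,0,0, -1,0,-0.9,0,0]' 30
python3 -m crank '[-1,0,-0.9,0,0, -1,0,-0.9,0,0, -1,0,-0.7,0,0, -1,0,0,0,0, -1,0,0,0,0]' 30
python3 - <<'E'
from h import *
im,s=snap('wrist','w23.png');print(s['position'],yaw().round(3)[:2,0])
E
python3 chk.py w23.png 317 257 317 296
```

```text
time_s: 38.45
position: [0.4187, 0.3455, 0.3268]
ee_rot: [-0.002, 0.968, 0.249, 0.003]
force: [1.0, -1.8, -1.9]
finger_gap: 0.0497
time_s: 39.28
position: [0.5252, -0.0198, 0.3235]
ee_rot: [-0.0, 1.0, 0.009, 0.0]
force: [0.4, -0.3, -1.7]
finger_gap: 0.0494
time_s: 39.7
position: [0.5235, -0.1189, 0.3236]
ee_rot: [-0.001, 1.0, 0.007, -0.001]
force: [-0.8, 0.8, -1.3]
finger_gap: 0.0497
[ 0.52345282 -0.11885866  0.32362571] [1.    0.016]
-0.102 [ 0.5366 -0.251   0.1   ]
-0.034 [ 0.5305 -0.1833  0.1   ]
0.034 [ 0.5244 -0.1155  0.1   ]
0.102 [ 0.5184 -0.0478  0.1   ]
[-0.0008 -0.0123 -0.039 ] [ 0.5225 -0.1054  0.3629]
[-0.0008  0.0081 -0.039 ] [ 0.5229 -0.1258  0.3629]
```

View pics/o_w23.png

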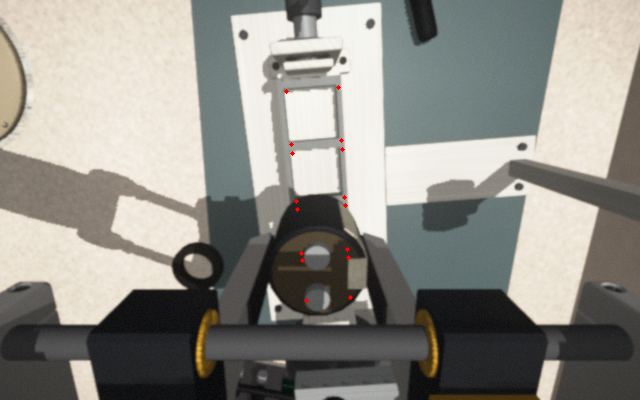

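```bash
python3 - <<'E'
import cv2,numpy as np
a=cv2.imread('pics/o_w23.png')[70:230,250:380];b=cv2.imread('pics/w23.png')[70:230,250:380]
cv2.imwrite('pics/z23.png',cv2.resize(np.hstack([a,b]),None,fx=3,fy=3,interpolation=cv2.INTER_CUBIC))
E
python3 - <<'E'
from h import *
im,s=snap('wrist','w24.png');print(s['position'],s['time_s'])
E
python3 chk.py w24.png 317 257 317 296
```

```text
[ 0.52350399 -0.11764761  0.3238945 ] 39.75
-0.102 [ 0.5366 -0.251   0.1   ]
-0.034 [ 0.5305 -0.1833  0.1   ]
0.034 [ 0.5244 -0.1155  0.1   ]
0.102 [ 0.5184 -0.0478  0.1   ]
[-0.0008 -0.0123 -0.039 ] [ 0.5226 -0.1047  0.3631]
[-0.0008  0.0081 -0.039 ] [ 0.5229 -0.1251  0.3631]
```

View pics/z23.png

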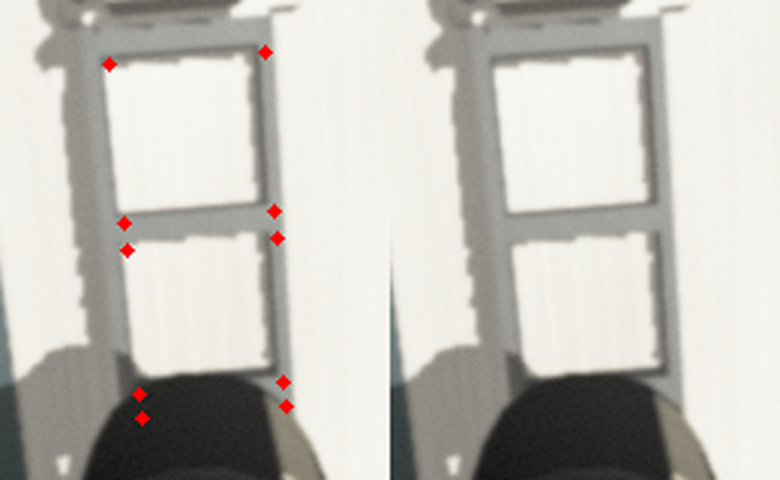

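Run:
```python
import cv2,numpy as np
a=cv2.imread('pics/o_w24.png')[70:230,250:380];b=cv2.imread('pics/w24.png')[70:230,250:380]
cv2.imwrite('pics/z24.png',cv2.resize(np.hstack([a,b]),None,fx=3,fy=3,interpolation=cv2.INTER_CUBIC))
```

```text
(no output)
```

View pics/z24.png

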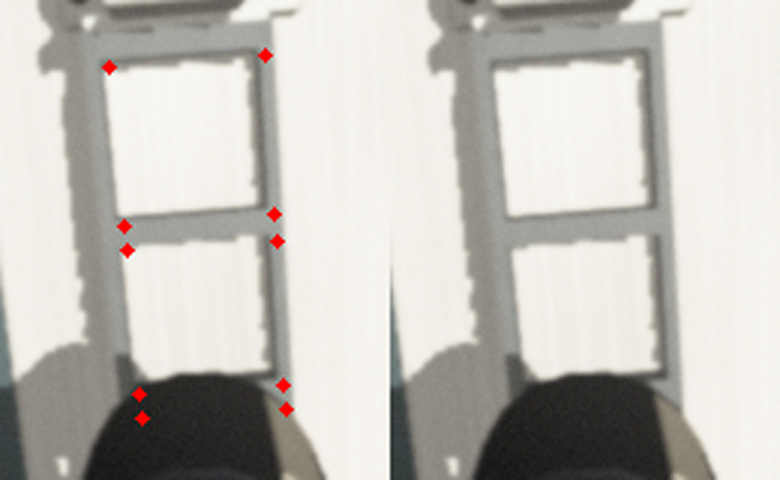

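```bash
python3 -m crank '[-1,0,0.02,-0.6,0, -1,0,0,-0.9,0, -1,0,0,-0.9,0, -1,0,0,-0.9,0, -1,0,0,-0.5,0, -1,0,0,0,0, -1,0,0,0,0]' 30
python3 - <<'E'
from h import *
im,s=snap('wrist','w25.png');print(s['position'])
E
python3 chk.py w25.png 317 257 317 296
```

```text
time_s: 40.38
position: [0.5235, -0.1154, 0.1721]
ee_rot: [-0.001, 1.0, 0.01, -0.001]
force: [-0.5, 0.2, -1.3]
finger_gap: 0.0498
[ 0.52350376 -0.1154003   0.17207419]
-0.102 [ 0.5366 -0.251   0.1   ]
-0.034 [ 0.5305 -0.1833  0.1   ]
0.034 [ 0.5244 -0.1155  0.1   ]
0.102 [ 0.5184 -0.0478  0.1   ]
[-0.0008 -0.0123 -0.039 ] [ 0.5237 -0.1039  0.2126]
[-0.0008  0.0081 -0.039 ] [ 0.5241 -0.1242  0.2126]
```

View pics/o_w25.png

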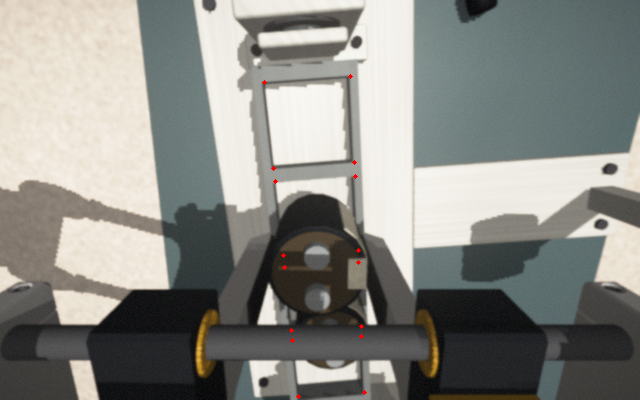

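```bash
python3 -m crank '[-1,0,0,-0.3,0, -1,0,0,-0.3,0, -1,0,0,-0.2,0, -1,0,0,-0.15,0, -1,0,0,0,0, -1,0,0,0,0]' 30
python3 -m crank '[-1,0,0,-0.06,0, -1,0,0,-0.06,0, -1,0,0,0,0, -1,0,0,0,0]' 30
```

```text
time_s: 40.93
position: [0.5245, -0.117, 0.1352]
ee_rot: [0.0, 1.0, 0.009, 0.001]
force: [-0.5, -0.2, -2.2]
finger_gap: 0.0495
time_s: 41.27
position: [0.5246, -0.1172, 0.1301]
ee_rot: [0.0, 1.0, 0.009, 0.001]
force: [0.6, 0.8, 0.9]
finger_gap: 0.0494
```

```bash
python3 -m crank '[-1,0,0,-0.03,0, -1,0,0,0,0, 0.5,0,0,0,0, 0.5,0,0,0,0, 0.5,0,0,0,0, 0.5,0,0,0.3,0, 0.5,0,0,0.8,0, 0.5,0,0,1,0, 0.5,0,0,1,0, 0.5,0,0,0,0]' 30
python3 - <<'E'
from h import *
im,s=snap('wrist','w26.png');snap('scene','sc26.png');snap('side','s26.png')
for c in ['scene','side','wrist']:
  for n in ['can1_mid','can2_mid','can3_mid','can4_mid','pin_knob']: print(c,n,[(np.round(d['point'],4),round(d['conf'],2)) for d in spot_point(c,n)[:2]])
im=cv2.imread('pics/sc26.png')[100:300,150:400]; cv2.imwrite('pics/sc26c.png',cv2.resize(im,None,fx=2.5,fy=2.5))
E
```

```text
time_s: 42.1
position: [0.5279, -0.1183, 0.2602]
ee_rot: [0.003, 1.0, 0.009, 0.007]
force: [0.9, 0.5, 0.9]
finger_gap: 0.0708
scene can1_mid [(array([0.5901, 0.3801, 0.0313]), 0.73)]
scene can2_mid [(array([ 0.5151, -0.0473,  0.1004]), 0.61), (array([ 0.3308, -0.2935,  0.0005]), 0.58)]
scene can3_mid [(array([ 0.5333, -0.1863,  0.1298]), 0.7)]
scene can4_mid [(array([ 0.5297, -0.1171,  0.1306]), 0.67), (array([ 3.302e-01,  3.028e-01, -3.000e-04]), 0.56)]
scene pin_knob [(array([ 0.5464, -0.3477,  0.2508]), 0.63)]
side can1_mid [(array([ 0.6334, -0.4688,  0.0012]), 0.66), (array([0.5906, 0.378 , 0.0321]), 0.47)]
side can2_mid []
side can3_mid [(array([ 0.5362, -0.1854,  0.1326]), 0.57), (array([ 0.5364, -0.2485,  0.0993]), 0.18)]
side can4_mid [(array([ 0.5256, -0.1163,  0.1366]), 0.65)]
side pin_knob [(array([ 0.5436, -0.3528,  0.2482]), 0.95), (array([ 0.7759, -0.1267,  0.2884]), 0.74)]
wrist can1_mid []
wrist can2_mid []
wrist can3_mid [(array([ 0.5354, -0.1874,  0.1288]), 0.57)]
wrist can4_mid [(array([ 0.527 , -0.1169,  0.1254]), 0.93)]
wrist pin_knob []
```

View pics/w26.png

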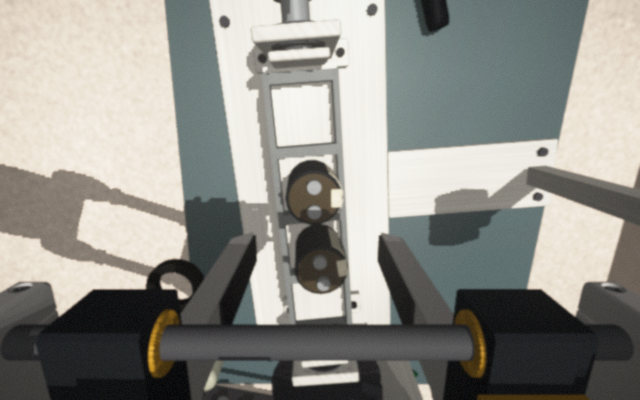

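View pics/sc26c.png

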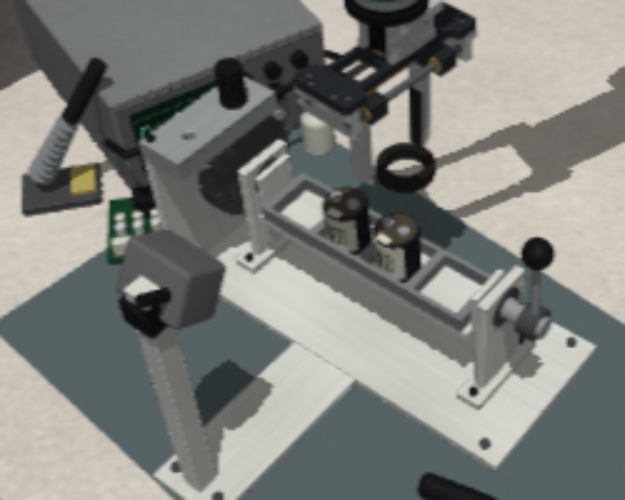

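Both cans are seated with their labels towards the reader. Next is can C, with the tool yaw at about -82°.

```bash
python3 -m crank '[0.6,0,0.3,0.6,-7.1, 0.6,0,0.9,0.6,-7.1, 0.6,0.1,1,0.3,-7.1, 0.6,0.1,1,0,-7.1, 0.6,0.1,1,0,-7.1, 0.6,0.1,1,0,-7.1, 0.6,0.1,1,0,-7.1, 0.6,0.1,1,0,-7.1, 0.6,0.2,1,0,-7.1, 0.6,0.2,1,0,-7.1]' 30
python3 -m crank '[0.6,0.2,1,0,-7.1, 0.6,0.2,1,0,-4.9, 0.6,0.2,1,-0.5,0, 0.6,0,0.3,-1,0, 0.6,0,0,-1,0, 0.6,0,0,-0.5,0, 0.6,0,0,0,0, 0.6,0,0,0,0]' 30
python3 - <<'E'
from h import *
im,s=snap('wrist','w27.png');print(s['position'],yaw()[:2,0],np.round(s['qpos'],2))
for n in ['can1_mid','can2_mid','can3_mid','can4_mid']: print(n,[(np.round(d['point'],4),d['conf']) for d in spot_point('wrist',n)[:2]])
E
```

```text
time_s: 43.83
position: [0.5622, 0.2302, 0.3105]
ee_rot: [-0.0, 0.836, -0.549, 0.0]
force: [1.3, -0.1, -0.5]
finger_gap: 0.0756
time_s: 44.5
position: [0.5853, 0.357, 0.1909]
ee_rot: [0.001, 0.776, -0.631, -0.0]
force: [0.2, 0.4, 0.5]
finger_gap: 0.0753
[0.58532809 0.35695787 0.19089592] [ 0.20311204 -0.97915544] [ 0.45  0.45  1.27 -0.    1.43  1.81]
can1_mid [(array([0.5899, 0.3856, 0.0301]), 0.7)]
can2_mid []
can3_mid []
can4_mid []
```

View pics/w27.png

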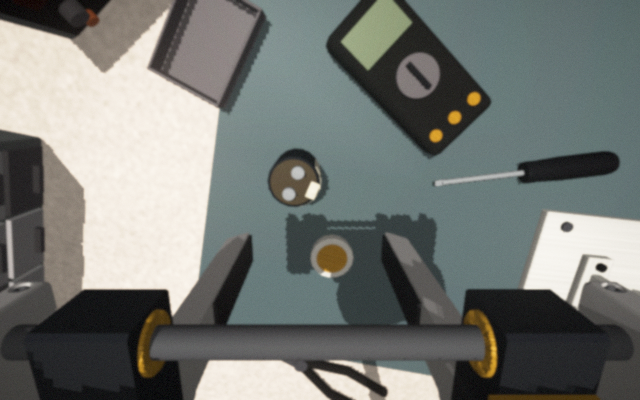

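Run:
```python
from h import *
s=get_state(); print(s['position'],[ray('wrist',u,v,.068,s).round(4) for u,v in [(297,173),(288,195)]], ray('wrist',313,190,.062,s).round(4))
```

```text
[0.58707192 0.35729583 0.19452886] [array([0.6018, 0.3803, 0.068 ]), array([0.5792, 0.3847, 0.068 ])] [0.5873 0.3621 0.062 ]
```

```bash
python3 -m crank '[0.6,0.04,0.3,-0.3,0, 0.6,0.04,0.29,-0.6,0, 0.6,0,0,-0.8,0, 0.6,0,0,-0.8,0, 0.6,0,0,-0.8,0, 0.6,0,0,-0.6,0, 0.6,0,0,-0.3,0, 0.6,0,0,0,0]' 30
python3 -m crank '[0.6,0,0,0,0, -1,0,0,0,0, -1,0,0,0,0, -1,0,0,0,0,-1,0,0,0,0, -1,0,0,0,0]' 30
python3 - <<'E'
from h import *
im,s=snap('wrist','w28.png'); print(yaw()[:2,0])
E
```

```text
time_s: 45.42
position: [0.5869, 0.3801, 0.0203]
ee_rot: [0.003, 0.776, -0.631, -0.001]
force: [-0.7, 0.2, -0.8]
finger_gap: 0.0751
time_s: 45.92
position: [0.5897, 0.3808, 0.0252]
ee_rot: [-0.001, 0.776, -0.631, 0.001]
force: [0.2, 0.2, 3.5]
finger_gap: 0.0495
[ 0.20332149 -0.979112  ]
```

View pics/w28.png

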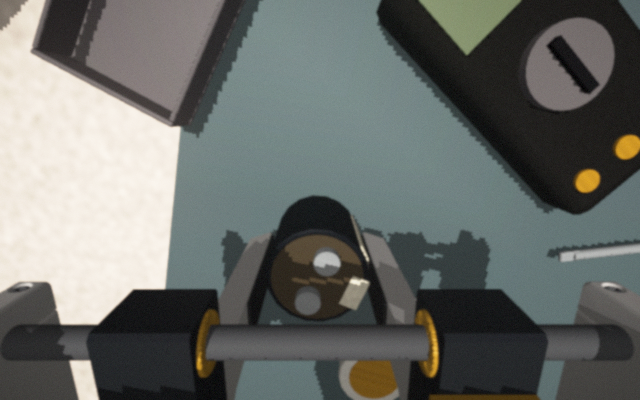

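```bash
python3 -m crank '[-1,0,0,0.5,0, -1,0,0,0.9,0, -1,0,0,1,0, -1,0,0,1,7.1, -1,0,0,1,7.1, -1,0,0,1,7.1, -1,0,0,1,7.1, -1,0,0,1,7.1, -1,0,-0.3,0.1,7.1, -1,0,-0.8,0,7.1]' 30
python3 -m crank '[-1,-0.2,-0.9,0,7.1, -1,-0.2,-0.9,0,7.1, -1,-0.2,-0.9,0,7.1, -1,-0.2,-0.9,0,7.1, -1,-0.2,-0.9,0,7.1, -1,-0.2,-0.9,0,7.1, -1,-0.2,-0.9,0,4, -1,-0.2,-0.9,0,0, -1,-0.18,-0.9,0,0, -1,0,-0.9,0,0]' 30
python3 -m crank '[-1,0,-0.6,0,0, -1,0,0,0,0, -1,0,0,0,0, -1,0,0,0,0]' 30
python3 - <<'E'
from h import *
im,s=snap('wrist','w29.png');print(s['position'],np.degrees(np.arctan2(*yaw()[1::-1,0])))
E
python3 chk.py w29.png 326 262 307 302
```

```text
time_s: 46.8
position: [0.5899, 0.3405, 0.3271]
ee_rot: [-0.004, 0.97, -0.242, 0.002]
force: [0.7, -0.7, -1.8]
finger_gap: 0.0493
time_s: 47.63
position: [0.5157, -0.024, 0.3239]
ee_rot: [-0.0, 0.988, 0.156, -0.0]
force: [1.0, -0.1, -1.8]
finger_gap: 0.0498
time_s: 47.97
position: [0.5176, -0.0462, 0.3235]
ee_rot: [-0.001, 0.988, 0.156, -0.0]
force: [0.3, 0.4, -2.6]
finger_gap: 0.0495
[ 0.51760638 -0.04620664  0.323525  ] 17.963659590398443
-0.102 [ 0.5366 -0.251   0.1   ]
-0.034 [ 0.5305 -0.1833  0.1   ]
0.034 [ 0.5244 -0.1155  0.1   ]
0.102 [ 0.5184 -0.0478  0.1   ]
[ 0.0036 -0.01   -0.039 ] [ 0.518  -0.0353  0.3626]
[-0.0055  0.0111 -0.039 ] [ 0.5159 -0.0581  0.3626]
```

View pics/o_w29.png

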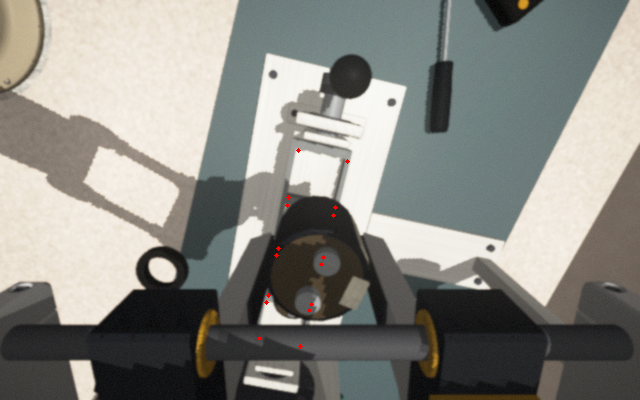

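```bash
python3 -m crank '[-1,0.02,0,-0.6,0, -1,0,0,-0.9,0, -1,0,0,-0.9,0, -1,0,0,-0.9,0, -1,0,0,-0.6,0, -1,0,0,0,0, -1,0,0,0,0]' 30
python3 - <<'E'
from h import *
im,s=snap('wrist','w30.png');print(s['position'])
E
python3 chk.py w30.png 326 262 307 302
```

```text
time_s: 48.6
position: [0.5181, -0.0454, 0.1672]
ee_rot: [-0.001, 0.988, 0.157, -0.001]
force: [0.2, 0.1, -1.4]
finger_gap: 0.0496
[ 0.51810376 -0.04543351  0.16719577]
-0.102 [ 0.5366 -0.251   0.1   ]
-0.034 [ 0.5305 -0.1833  0.1   ]
0.034 [ 0.5244 -0.1155  0.1   ]
0.102 [ 0.5184 -0.0478  0.1   ]
[ 0.0036 -0.01   -0.039 ] [ 0.5199 -0.0354  0.2078]
[-0.0055  0.0111 -0.039 ] [ 0.5178 -0.0583  0.2078]
```

View pics/o_w30.png

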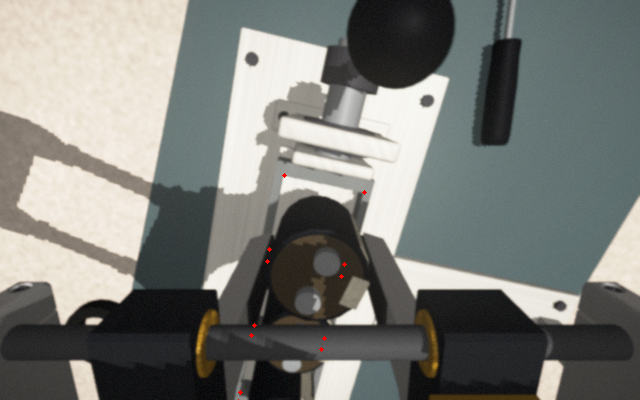

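Run:
```python
from h import *
print(np.array(get_calibration('wrist')['hand_eye']).round(3)); print(camT('wrist')[1][:3,3])
```

```text
[[ 1.    -0.001 -0.    -0.001]
 [ 0.001  0.963  0.269 -0.079]
 [-0.    -0.269  0.963 -0.18 ]
 [ 0.     0.     0.     1.   ]]
[0.49419997 0.02903573 0.34913952]
```

```bash
python3 -m crank '[-1,0,0,-0.3,0, -1,0,0,-0.3,0, -1,0,0,-0.2,0, -1,0,0,-0.13,0, -1,0,0,0,0, -1,0,0,0,0]' 30
python3 -m crank '[-1,0,0,-0.05,0, -1,0,0,-0.05,0, -1,0,0,0,0, -1,0,0,0,0]' 30
```

```text
time_s: 49.15
position: [0.5193, -0.0468, 0.1314]
ee_rot: [0.0, 0.988, 0.156, 0.001]
force: [0.4, -0.1, -2.0]
finger_gap: 0.0496
time_s: 49.48
position: [0.5187, -0.0469, 0.1267]
ee_rot: [-0.0, 0.988, 0.156, 0.0]
force: [-0.4, 0.2, -1.4]
finger_gap: 0.0492
```

```bash
python3 -m crank '[-1,0,0,-0.05,0, -1,0,0,0,0, -1,0,0,0,0]' 30
python3 -m crank '[0.5,0,0,0,0, 0.5,0,0,0,0, 0.5,0,0,0,0, 0.5,0,0,0.3,0, 0.5,0,0,0.8,0, 0.5,0,0,1,0, 0.5,0,0,1,0, 0.5,0,0,0,0, 0.5,0,0,0,0]' 30
python3 - <<'E'
from h import *
im,s=snap('wrist','w31.png');snap('scene','sc31.png');snap('side','s31.png')
for c in ['scene','side','wrist']:
  for n in ['can1_mid','can2_mid','can3_mid','can4_mid','pin_knob']: print(c,n,[(np.round(d['point'],4),round(d['conf'],2)) for d in spot_point(c,n)[:2]])
im=cv2.imread('pics/sc31.png')[100:300,150:400]; cv2.imwrite('pics/sc31c.png',cv2.resize(im,None,fx=2.5,fy=2.5))
E
```

```text
time_s: 49.73
position: [0.5191, -0.047, 0.1258]
ee_rot: [0.0, 0.988, 0.156, 0.001]
force: [-1.9, 0.3, 5.3]
finger_gap: 0.0493
time_s: 50.48
position: [0.5202, -0.0472, 0.2509]
ee_rot: [0.001, 0.988, 0.156, 0.003]
force: [0.3, 0.2, -0.3]
finger_gap: 0.0708
scene can1_mid []
scene can2_mid [(array([ 0.3745, -0.4201, -0.0019]), 0.34), (array([ 0.7699, -0.1256,  0.2829]), 0.32)]
scene can3_mid [(array([ 0.5294, -0.1824,  0.1293]), 0.68), (array([0.5012, 0.3197, 0.0025]), 0.34)]
scene can4_mid [(array([ 0.5231, -0.1166,  0.1281]), 0.55)]
scene pin_knob [(array([ 0.5447, -0.3475,  0.2462]), 0.71), (array([0.3316, 0.3022, 0.0004]), 0.42)]
side can1_mid [(array([ 0.5163, -0.0474,  0.1293]), 0.87), (array([ 0.5474, -0.3478,  0.2232]), 0.35)]
side can2_mid []
side can3_mid [(array([ 0.5334, -0.187 ,  0.1323]), 0.95)]
side can4_mid [(array([ 0.5257, -0.1189,  0.1339]), 0.81), (array([ 0.5361, -0.2484,  0.0982]), 0.74)]
side pin_knob [(array([ 0.5467, -0.3518,  0.2494]), 0.9), (array([ 0.5233, -0.1149,  0.098 ]), 0.2)]
wrist can1_mid [(array([ 0.5204, -0.046 ,  0.1309]), 0.67)]
wrist can2_mid [(array([ 0.5331, -0.1876,  0.1282]), 0.35)]
wrist can3_mid [(array([ 0.5329, -0.1877,  0.1278]), 0.79)]
wrist can4_mid [(array([ 0.53  , -0.1159,  0.1264]), 0.68)]
wrist pin_knob []
```

View pics/w31.png

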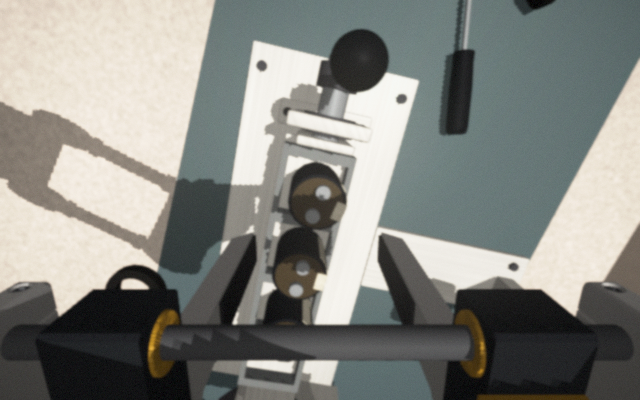

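View pics/sc31c.png

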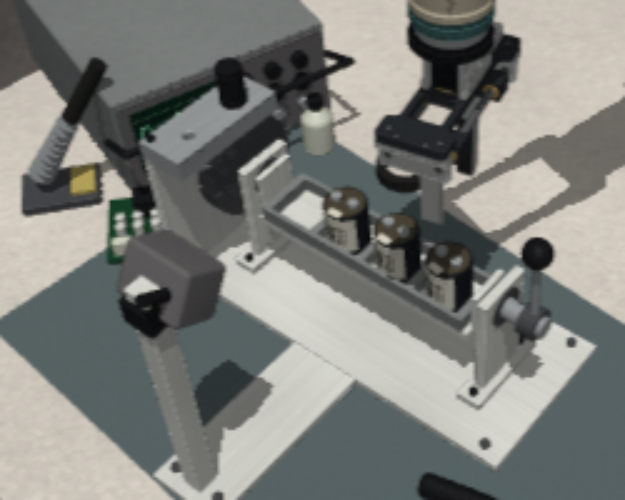

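View pics/s31.png

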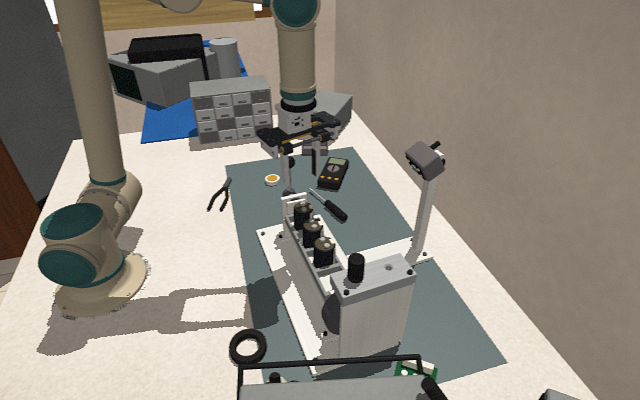

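All three cans are seated in pockets 2 to 4 with labels towards the reader, and the bench has no cans left. Now I'll fetch the pin.

```bash
python3 -m crank '[0.3,0,0,0.9,0, 0.3,0,0,0.9,7.1, 0.3,0,-0.5,0,7.1, 0.3,0.1,-0.9,0,7.1, 0.3,0.1,-0.9,0,7.1, 0.3,0.1,-0.9,0,7.1, 0.3,0.1,-0.9,0,7.1, 0.3,0.1,-0.9,0,7.1, 0.3,0.1,-0.9,0,7.1, 0.3,0.05,-0.9,0,7.1]' 30
python3 -m crank '[0.3,0,-0.65,0,7.1, 0.3,0,0,0,6, 0.3,0,0,0,0, 0.3,0,0,0,0,0.3,0,0,0,0]' 30
python3 - <<'E'
from h import *
im,s=snap('wrist','w32.png');print(s['position'],np.degrees(np.arctan2(*yaw()[1::-1,0])))
print([(np.round(d['point'],4),round(d['conf'],2)) for d in spot_point('wrist','pin_knob')[:2]])
E
```

```text
time_s: 52.22
position: [0.5447, -0.3195, 0.3205]
ee_rot: [0.0, 0.755, 0.656, 0.0]
force: [-0.5, 0.2, 1.0]
finger_gap: 0.0609
time_s: 52.63
position: [0.5446, -0.343, 0.3208]
ee_rot: [-0.0, 0.678, 0.735, 0.0]
force: [-1.2, 0.1, -0.2]
finger_gap: 0.061
[ 0.54463882 -0.34296613  0.32080903] 94.66335454164849
[(array([ 0.5414, -0.3421,  0.2453]), 0.61)]
```

View pics/w32.png

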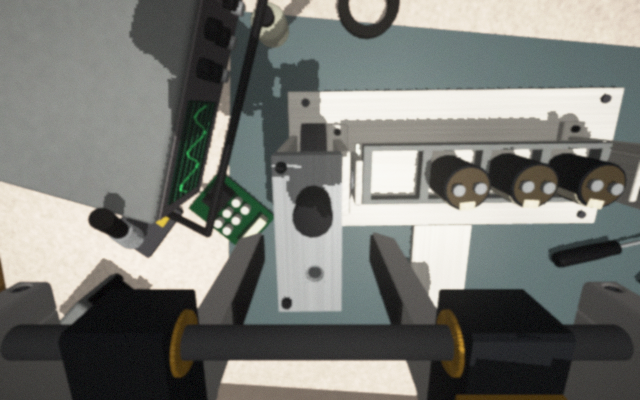

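```bash
python3 -m crank '[0.3,0.04,-0.08,-0.5,0, 0.3,0,0,-0.7,0, 0.3,0,0,-0.5,0, 0.3,0,0,-0.35,0, 0.3,0,0,0,0, 0.3,0,0,0,0, -1,0,0,0,0,-1,0,0,0,0, -1,0,0,0,0, -1,0,0,0,0]' 40
python3 -m crank '[-1,0,0,0,0, -1,0,0,0,0]' 40
```

```text
time_s: 53.57
position: [0.5466, -0.3472, 0.2397]
ee_rot: [0.001, 0.677, 0.736, 0.0]
force: [0.4, 0.2, -0.9]
finger_gap: 0.0378
time_s: 53.73
position: [0.5464, -0.347, 0.2392]
ee_rot: [0.0, 0.678, 0.735, 0.0]
force: [0.0, -0.2, 1.0]
finger_gap: 0.0297
```

```bash
python3 -m crank '[-1,0,0,0.4,0, -1,0,0,0.6,0, -1,0,0,0.6,0, -1,0.4,0.036,0,0, -1,0.5,0.045,0,0, -1,0.5,0.045,0,0, -1,0.343,0.03,0,0, -1,0,0,0,0, -1,0,0,0,0, -1,0,0,0,0]' 40
python3 -m crank '[-1,0,0,0,0, -1,0,0,0,0]'
python3 - <<'E'
from h import *
snap('side','s33.png');snap('scene','sc33.png')
for c in ['side','scene']:
  for n in ['pin_knob','lever_ball']: print(c,n,[(np.round(d['point'],4),round(d['conf'],2)) for d in spot_point(c,n)[:1]])
print(get_state()['position'])
E
```

```text
time_s: 54.57
position: [0.615, -0.3408, 0.3023]
ee_rot: [-0.001, 0.678, 0.735, -0.0]
force: [-0.4, -0.1, -2.0]
finger_gap: 0.0297
time_s: 54.73
position: [0.615, -0.3409, 0.303]
ee_rot: [0.0, 0.678, 0.735, -0.0]
force: [0.2, -0.1, -1.1]
finger_gap: 0.0292
side pin_knob [(array([ 0.6152, -0.345 ,  0.3122]), 0.88)]
side lever_ball [(array([0.5083, 0.057 , 0.2344]), 0.68)]
scene pin_knob [(array([ 0.6134, -0.3438,  0.3127]), 0.61)]
scene lever_ball [(array([0.5149, 0.0579, 0.2364]), 0.96)]
[ 0.61568356 -0.34073906  0.30282199]
```

View pics/s33.png

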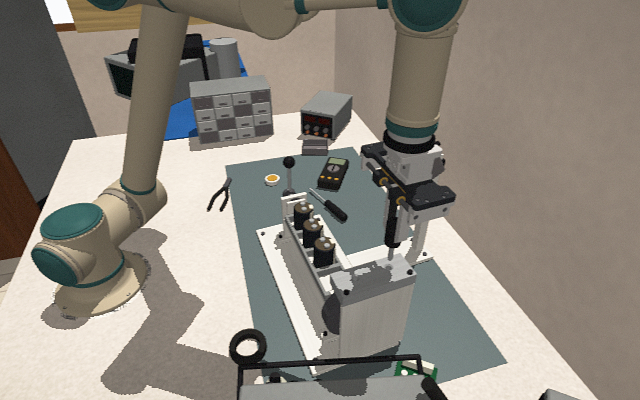

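```bash
python3 -m crank '[-1,0.02,0,-0.4,0, -1,0,0,-0.4,0, -1,0,0,-0.25,0, -1,0,0,0,0, -1,0,0,0,0]' 40
python3 -m crank '[-1,0,0,-0.2,0, -1,0,0,-0.2,0, -1,0,0,-0.1,0, -1,0,0,-0.08,0, -1,0,0,0,0, -1,0,0,0,0]' 40
```

```text
time_s: 55.45
position: [0.6166, -0.3406, 0.2601]
ee_rot: [-0.001, 0.677, 0.736, -0.0]
force: [-0.1, -0.6, -0.9]
finger_gap: 0.0293
time_s: 55.95
position: [0.6168, -0.3404, 0.239]
ee_rot: [0.001, 0.677, 0.736, 0.0]
force: [-2.6, 1.9, 5.1]
finger_gap: 0.0296
```

```bash
python3 -m crank '[0.3,0,0,0,0, 0.3,0,0,0,0, 0.3,0,0,0,0, 0.3,0,0,0.6,0, 0.3,0,0,0.8,0, 0.3,0,0,0.8,0, 0.3,-0.2,0.7,0,0, 0.3,-0.3,1,0,0, 0.3,-0.3,1,0,0, 0.3,-0.3,1,0,0]' 40
python3 -m crank '[0.3,-0.3,1,0,0, 0.3,-0.3,1,0,0, 0.3,-0.3,1,0,0, 0.3,-0.3,1,0,0, 0.3,-0.3,1,0,0, 0.3,-0.08,1,0,0, 0.3,0,0.25,0,0, 0.3,0,0,0,0, 0.3,0,0,0,0]'
python3 - <<'E'
from h import *
im,s=snap('wrist','w34.png');print(s['position'],np.degrees(np.arctan2(*yaw()[1::-1,0])))
print([(np.round(d['point'],4),round(d['conf'],2)) for d in spot_point('wrist','lever_ball')[:2]])
for c in ['side','scene']:
  snap(c,c+'34.png')
  for n in ['pin_knob','lever_ball']: print(c,n,[(np.round(d['point'],4),round(d['conf'],2)) for d in spot_point(c,n)[:1]])
E
```

```text
time_s: 56.78
position: [0.5726, -0.1921, 0.325]
ee_rot: [0.0, 0.678, 0.735, 0.0]
force: [0.3, 0.6, -0.0]
finger_gap: 0.0614
time_s: 57.53
position: [0.5102, 0.0562, 0.3253]
ee_rot: [0.001, 0.677, 0.736, -0.0]
force: [-0.2, -0.5, -0.5]
finger_gap: 0.0611
[0.51020883 0.05620269 0.32533136] 94.68709143569141
[(array([0.5101, 0.0589, 0.2355]), 0.64)]
side pin_knob [(array([ 0.6143, -0.3461,  0.2449]), 0.9)]
side lever_ball [(array([0.5054, 0.0569, 0.2359]), 0.73)]
scene pin_knob [(array([ 0.6181, -0.3423,  0.2492]), 0.61)]
scene lever_ball []
```

View pics/w34.png

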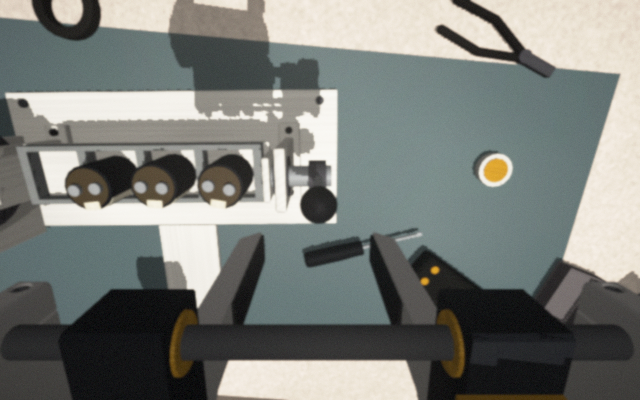

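```bash
python3 -m crank '[0.3,-0.02,0.02,-0.5,0, 0.3,0,0,-0.8,0, 0.3,0,0,-0.8,0, 0.3,0,0,-0.6,0, 0.3,0,0,0,0, 0.3,0,0,0,0, -1,0,0,0,0,-1,0,0,0,0, -1,0,0,0,0, -1,0,0,0,0]' 30
python3 tilt.py; python3 ballx.py 35; python3 arc.py 0 .524 12
```

```text
time_s: 58.77
position: [0.5098, 0.0574, 0.2188]
ee_rot: [0.001, 0.677, 0.736, 0.001]
force: [0.1, -0.4, 0.8]
finger_gap: 0.0378
jig x,y 0.0008669573476561554 0.20752143147108476 r 0.10781326934367574 tilt -0.008041372796186982 58.7667
12 [0.00132819 0.00156365 0.00171875]
[0.5112  0.05705 0.23555] 0.0022280783840519583 tilt -0.021221386930216548
[[-0.114, -0.01, -0.003], [-0.114, -0.01, -0.008], [-0.113, -0.01, -0.012], [-0.113, -0.01, -0.017], [-0.112, -0.01, -0.022], [-0.111, -0.01, -0.027], [-0.11, -0.01, -0.032], [-0.108, -0.01, -0.037], [-0.106, -0.01, -0.042], [-0.104, -0.009, -0.046], [-0.102, -0.009, -0.051], [-0.1, -0.009, -0.055]]
```

View pics/wrist35.png

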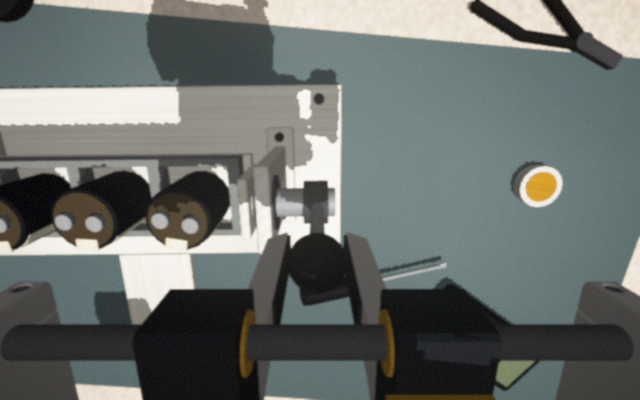

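```bash
python3 -m crank '[0,0,0,0,0, 0,0,0,0,0, 0,0.02,0,-0.08,0, 0,0,0,0,0, -1,0,0,0,0, -1,0,0,0,0,-1,0,0,0,0,-1,0,0,0,0]' 40
python3 -m crank '[-1,-0.114,-0.01,-0.003,0, -1,-0.114,-0.01,-0.008,0, -1,-0.113,-0.01,-0.012,0, -1,-0.113,-0.01,-0.017,0, -1,-0.112,-0.01,-0.022,0, -1,-0.111,-0.01,-0.027,0]' 40
python3 tilt.py; python3 ballx.py 36
```

```text
time_s: 60.63
position: [0.5096, 0.0575, 0.214]
ee_rot: [-0.0, 0.678, 0.736, -0.0]
force: [0.7, 1.1, -0.8]
finger_gap: 0.0304
time_s: 61.13
position: [0.4896, 0.0556, 0.2129]
ee_rot: [0.005, 0.678, 0.735, 0.006]
force: [9.8, 1.9, 3.3]
finger_gap: 0.0304
jig x,y -0.019389221785191188 0.20761061160914496 r 0.10372792282089728 tilt 0.18802985738673586 61.1333
11 [0.00161122 0.00121526 0.00201589]
[0.4916 0.0559 0.2353] -0.01739631468500311 tilt 0.1664466771177895
```

View pics/wrist36.png

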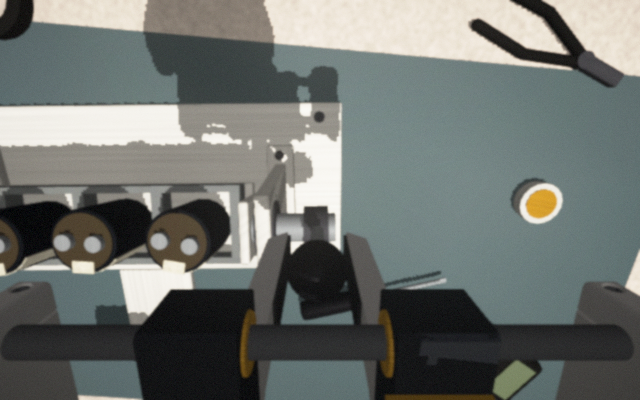

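```bash
python3 -m crank '[-1,-0.11,-0.01,-0.032,0, -1,-0.108,-0.01,-0.037,0, -1,-0.106,-0.01,-0.042,0, -1,-0.104,-0.009,-0.046,0, -1,-0.102,-0.009,-0.051,0, -1,-0.1,-0.009,-0.055,0, -1,0,0,0,0, -1,0,0,0,0]' 40
python3 tilt.py; python3 ballx.py 37
```

```text
time_s: 63.0
position: [0.463, 0.0531, 0.2055]
ee_rot: [0.005, 0.677, 0.736, 0.006]
force: [2.4, 1.4, 19.0]
finger_gap: 0.0299
jig x,y -0.046154669961427724 0.20748047515055065 r 0.10514870545919433 tilt 0.45442598984942006 63.0
11 [0.00166177 0.00134398 0.00185717]
[0.4703 0.0528 0.2304] -0.03888803755747173 tilt 0.3793989864783733
```

View pics/wrist37.png

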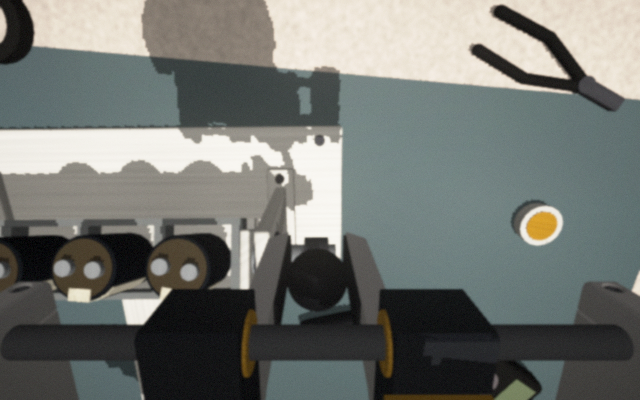

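```bash
python3 -m crank '[0,0.17,0.01,0.14,0, 0,0.16,0.01,0.14,0, 0,0,0,0,0, 0,0,0,0,0, 0,0,0,0,0]' 40
python3 tilt.py; python3 ballx.py 38
```

```text
time_s: 64.62
position: [0.47, 0.0535, 0.2106]
ee_rot: [-0.001, 0.678, 0.736, -0.001]
force: [0.3, 0.2, -0.5]
finger_gap: 0.0472
jig x,y -0.039086455294785744 0.20719695647298483 r 0.10696682661937429 tilt 0.37407028338257053 64.6167
12 [0.0019324  0.00122347 0.00169156]
[0.47085 0.05425 0.23   ] -0.03821076030492257 tilt 0.3724644470750582
```

View pics/wrist38.png

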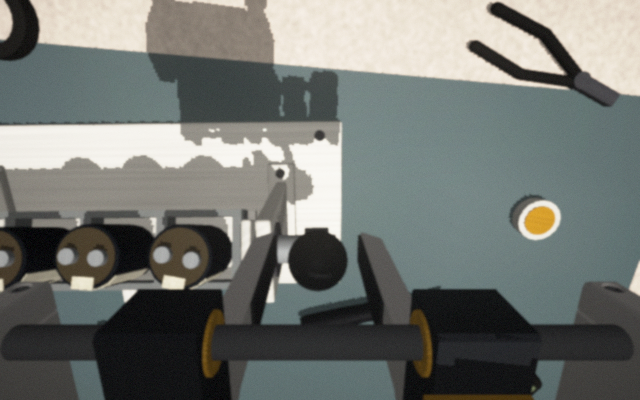

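```bash
python3 -m crank '[-1,0,0,0,0, -1,0,0,0,0, -1,0,0,0,0, -1,-0.1,-0.009,-0.045,0, -1,-0.1,-0.009,-0.045,0, -1,-0.1,-0.009,-0.05,0, -1,-0.1,-0.009,-0.05,0, -1,-0.08,-0.007,-0.04,0, -1,0,0,0,0]' 40
python3 tilt.py; python3 ballx.py 39
```

```text
time_s: 66.57
position: [0.4572, 0.0525, 0.2053]
ee_rot: [0.005, 0.678, 0.735, 0.006]
force: [5.5, 2.2, 7.6]
finger_gap: 0.0304
jig x,y -0.05191380676608134 0.20741737389293932 r 0.10767310338471747 tilt 0.5030988802705898 66.5667
11 [0.00130618 0.00164176 0.00165809]
[0.4578 0.0516 0.2239] -0.051445256646112617 tilt 0.5120379312311623
```

```bash
python3 -m crank '[0.2,0,0,0,0, 0.2,0,0,0,0, 0.2,0,0,0,0, 0.2,0,0,0.5,0, 0.3,0,0,1,0, 0.3,0,0,1,0, 0.3,0,0,0.5,0, 0.3,0,0,0,0, 0.3,0,0,0,0]' 40
python3 ballx.py 40
python3 - <<'E'
from h import *
for c in ['side','scene']:
  for n in ['can1_mid','can3_mid','can4_mid','pin_knob']: print(c,n,[(np.round(d['point'],4),round(d['conf'],2)) for d in spot_point(c,n)[:1]])
im=cv2.imread('pics/scene40.png')[100:300,150:400]; cv2.imwrite('pics/sc40c.png',cv2.resize(im,None,fx=2.5,fy=2.5))
E
```

```text
time_s: 68.52
position: [0.4514, 0.0517, 0.3223]
ee_rot: [0.0, 0.678, 0.735, 0.0]
force: [-0.9, -0.1, 0.1]
finger_gap: 0.0614
11 [0.00192864 0.00128988 0.00212058]
[0.4575 0.0518 0.2237] -0.05172619975868165 tilt 0.515109880075039
side can1_mid [(array([ 0.5212, -0.0443,  0.1304]), 0.9)]
side can3_mid [(array([ 0.5312, -0.0459,  0.1028]), 0.53)]
side can4_mid [(array([ 0.5224, -0.1181,  0.1357]), 0.83)]
side pin_knob [(array([ 0.6146, -0.3442,  0.2472]), 0.73)]
scene can1_mid [(array([ 0.5196, -0.0476,  0.1304]), 0.71)]
scene can3_mid [(array([ 0.5339, -0.1848,  0.1326]), 0.9)]
scene can4_mid [(array([ 0.5241, -0.1199,  0.1291]), 0.86)]
scene pin_knob [(array([ 0.6155, -0.3428,  0.2489]), 0.64)]
```

View pics/sc40c.png

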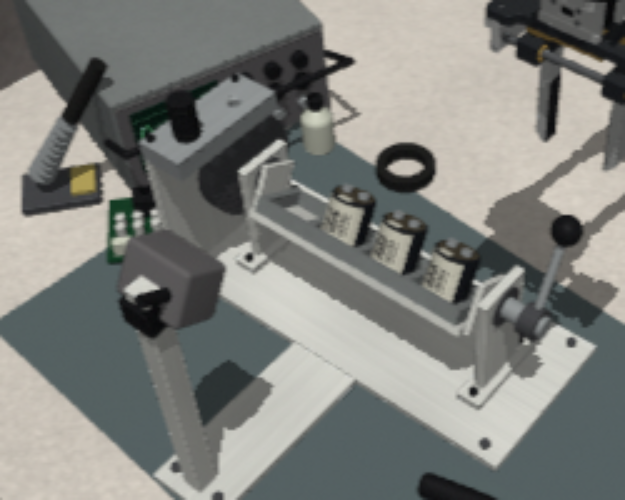

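View pics/wrist40.png

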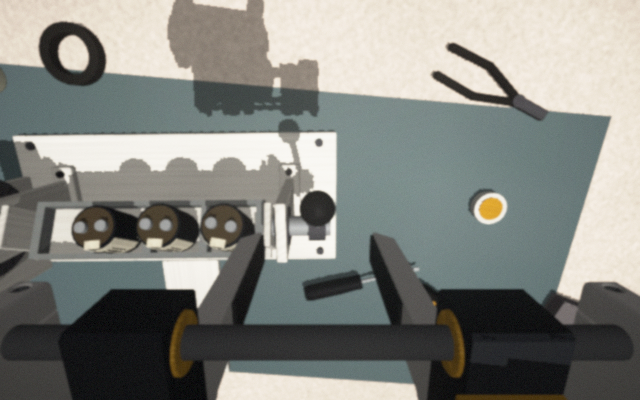

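The nest is at about 0.515 rad, with the cans seated and labels up towards the reader. Now I'll get the pin.

```bash
python3 -m crank '[0.3,0.3,-0.7,0,0, 0.3,0.4,-0.95,0,0, 0.3,0.4,-0.95,0,0, 0.3,0.4,-0.95,0,0, 0.3,0.4,-0.95,0,0, 0.3,0.4,-0.95,0,0, 0.3,0.4,-0.95,0,0, 0.3,0.4,-0.95,0,0, 0.3,0.4,-0.95,0,0, 0.3,0.4,-0.95,0,0]' 40
python3 -m crank '[0.3,0.25,-0.5,0,0, 0.3,0,0,0,0, 0.3,0,0,0,0, 0.3,0,0,0,0]'
python3 - <<'E'
from h import *
im,s=snap('wrist','w41.png');print(s['position'],np.degrees(np.arctan2(*yaw()[1::-1,0])))
E
```

```text
time_s: 70.95
position: [0.6079, -0.3202, 0.3219]
ee_rot: [-0.0, 0.678, 0.735, 0.0]
force: [0.8, -0.2, 0.2]
finger_gap: 0.0615
time_s: 71.28
position: [0.6172, -0.3374, 0.3219]
ee_rot: [-0.001, 0.677, 0.736, 0.0]
force: [0.2, 1.3, -0.1]
finger_gap: 0.061
[ 0.61718551 -0.33736919  0.32190298] 94.75915413129367
```

View pics/w41.png

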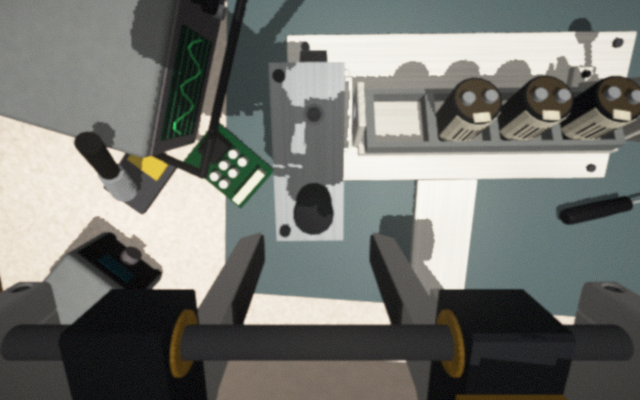

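```bash
python3 -m crank '[0.3,0,-0.07,-0.5,0, 0.3,0,0,-0.7,0, 0.3,0,0,-0.5,0, 0.3,0,0,-0.37,0, 0.3,0,0,0,0, 0.3,0,0,0,0, -1,0,0,0,0,-1,0,0,0,0, -1,0,0,0,0, -1,0,0,0,0]' 40
python3 -m crank '[-1,0,0,0,0, -1,0,0,0,0, -1,0,0,0,0]' 40
python3 -m crank '[-1,0,0,0.4,0, -1,0,0,0.6,0, -1,0,0,0.6,0, -1,-0.4,-0.036,0,0, -1,-0.5,-0.045,0,0, -1,-0.5,-0.045,0,0, -1,-0.343,-0.03,0,0, -1,0,0,0,0, -1,0,0,0,0, -1,0,0,0,0]' 40
python3 -m crank '[-1,0,0,0,0, -1,0,0,0,0]'
```

```text
time_s: 72.17
position: [0.6178, -0.3412, 0.2406]
ee_rot: [0.001, 0.677, 0.736, 0.0]
force: [-0.4, -0.2, -0.3]
finger_gap: 0.0374
time_s: 72.42
position: [0.6176, -0.3405, 0.24]
ee_rot: [-0.0, 0.677, 0.736, 0.0]
force: [-0.8, 2.4, 3.8]
finger_gap: 0.0295
time_s: 73.25
position: [0.5485, -0.3474, 0.3031]
ee_rot: [0.0, 0.677, 0.736, 0.0]
force: [0.5, -0.5, -0.7]
finger_gap: 0.0296
time_s: 73.42
position: [0.5486, -0.3472, 0.3028]
ee_rot: [-0.0, 0.677, 0.736, 0.0]
force: [0.4, -0.0, -1.4]
finger_gap: 0.0293
```

```bash
python3 -m crank '[-1,-0.01,0.01,-0.4,0, -1,0,0,-0.3,0, -1,0,0,-0.2,0, -1,0,0,-0.12,0, -1,0,0,0,0, -1,0,0,0,0]' 40
python3 -m crank '[-1,0,0,-0.1,0, -1,0,0,-0.1,0, -1,0,0,-0.1,0, -1,0,0,0,0, -1,0,0,0,0]' 40
```

```text
time_s: 73.92
position: [0.5476, -0.3469, 0.2626]
ee_rot: [-0.0, 0.677, 0.736, 0.0]
force: [0.8, 0.4, -1.1]
finger_gap: 0.0293
time_s: 74.33
position: [0.5473, -0.3469, 0.2503]
ee_rot: [-0.0, 0.678, 0.735, 0.0]
force: [0.5, -0.0, -0.8]
finger_gap: 0.0293
```

Past the rim height and into the notch, with no resistance. I'll go on down.

```bash
python3 -m crank '[-1,0,0,-0.1,0, -1,0,0,-0.1,0, -1,0,0,-0.08,0, -1,0,0,-0.03,0, -1,0,0,0,0, -1,0,0,0,0]' 40
```

```text
time_s: 74.83
position: [0.5476, -0.3467, 0.2397]
ee_rot: [0.001, 0.677, 0.736, 0.0]
force: [-0.0, 1.9, 4.8]
finger_gap: 0.0291
```

```bash
python3 -m crank '[0.3,0,0,0,0, 0.3,0,0,0,0, 0.3,0,0,0,0, 0.3,0,0,0.5,0, 0.3,0,0,1,0, 0.3,0,0,1,0, 0.3,0.3,0,1,0, 0.3,0.3,0,0.5,0, 0.3,0,0,0,0, 0.3,0,0,0,0]' 40
python3 ballx.py 42
python3 - <<'E'
from h import *
for c in ['side','scene','wrist']:
  for n in ['can1_mid','can3_mid','can4_mid','pin_knob']: print(c,n,[(np.round(d['point'],4),round(d['conf'],2)) for d in spot_point(c,n)[:2]])
im=cv2.imread('pics/scene42.png')[100:300,150:400]; cv2.imwrite('pics/sc42c.png',cv2.resize(im,None,fx=2.5,fy=2.5))
im=cv2.imread('pics/side42.png')[150:350,200:480]; cv2.imwrite('pics/s42c.png',cv2.resize(im,None,fx=2.5,fy=2.5))
E
```

```text
time_s: 75.67
position: [0.5719, -0.3472, 0.3983]
ee_rot: [0.001, 0.677, 0.736, -0.0]
force: [-0.9, -0.1, -0.9]
finger_gap: 0.0611
7 [0.00138225 0.00113695 0.00163956]
[0.4581 0.0515 0.2245] -0.051155384274121196 tilt 0.5088738953881441
side can1_mid [(array([ 0.5159, -0.0477,  0.1307]), 0.85)]
side can3_mid [(array([ 0.532 , -0.1846,  0.134 ]), 0.88)]
side can4_mid []
side pin_knob [(array([ 0.5478, -0.3513,  0.2501]), 0.97)]
scene can1_mid [(array([ 0.5201, -0.0484,  0.1305]), 0.82)]
scene can3_mid [(array([ 0.5341, -0.1828,  0.1301]), 0.74), (array([ 0.5373, -0.1116,  0.1055]), 0.41)]
scene can4_mid [(array([ 0.5244, -0.1164,  0.1292]), 0.9)]
scene pin_knob [(array([ 0.5457, -0.3505,  0.2486]), 0.6), (array([ 0.3765, -0.4181, -0.0024]), 0.6)]
wrist can1_mid [(array([ 0.5213, -0.0458,  0.133 ]), 0.91)]
wrist can3_mid [(array([ 0.5336, -0.1845,  0.1295]), 0.77)]
wrist can4_mid [(array([ 0.5261, -0.1144,  0.1279]), 0.81)]
wrist pin_knob [(array([ 0.5431, -0.342 ,  0.2451]), 0.65)]
```

View pics/sc42c.png

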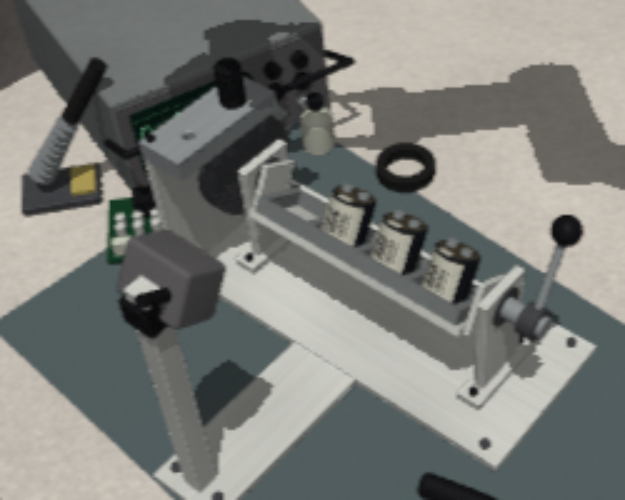

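View pics/s42c.png

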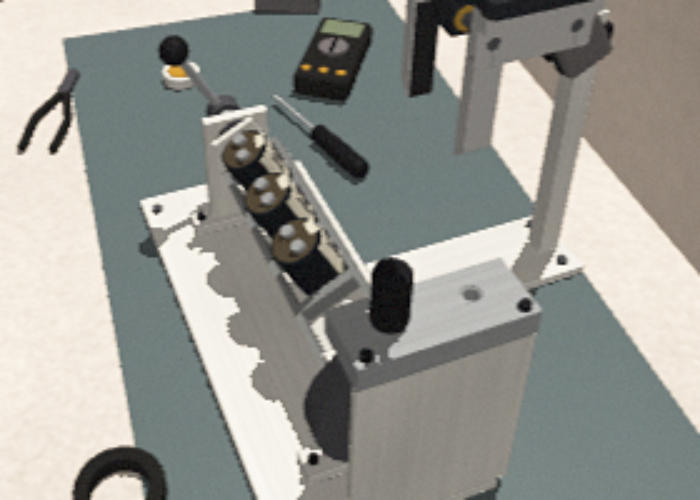

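View pics/wrist42.png

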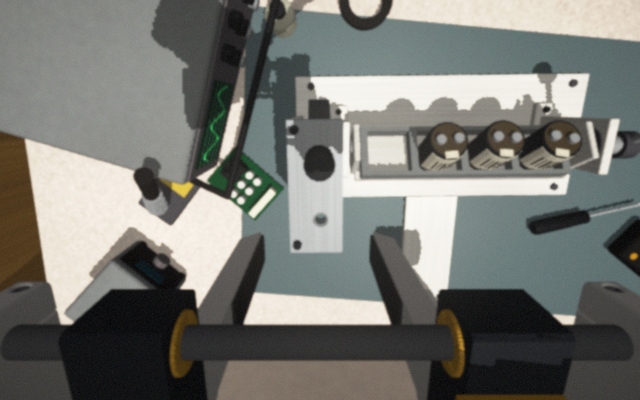

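The pin knob sits on the bridge at z ≈ 0.248, tilt is about 0.51 rad, and all three cans are seated with labels towards the reader. The gripper is clear, so I'll hand in.

```bash
python3 -c "
from bench import *
print(sign_off(), get_state()['time_s'])"
```

```text
the job is handed in; nothing more can be done
the job is handed in; nothing more can be done
```

I levelled the nest, pinned it, and stood the three capacitors on the bench in pockets 2, 3 and 4 with their labels towards the reader. I then parked the pin, swung the nest back to 30 degrees and pinned it again. The job was handed in at about 77 s, and `sign_off()` gives no verdict.

**Last checks, just before hand-in:**
- **Tilt:** the ball position gives 0.509 rad; the target is 0.524 and the allowed range 0.444 to 0.604.
- **Pin:** the knob is at z about 0.248 m; fully home is 0.246. The pin went down past the wheel's rim height without resistance.
- **Capacitors:** all three are seated in their pockets, within about 5 mm of the pocket centres, with labels towards the reader.
- **Robot:** the gripper is open and clear of everything.

**What went wrong or disagreed:**
- The ball slipped in the grip several times, so I regripped it: twice on the way to level and once on the way to 30 degrees.
- Side-camera readings of the pin in the locking hole were up to about 6 mm off in y from where the gripper released it. The wrist camera and the gripper pose agree that it is in the hole.
- I checked the other bench items by eye in the pictures, not by measuring them. None looked moved.

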